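# Put the tumbling station's measuring kit and grit jars away

## Task

Put the stone tumbling station away: press every tool of the measuring kit that is lying about (dial caliper, pliers, dial gauge; not all of them need be there) fully home into its own shaped pocket in the open case. Stand the fallen grit jar up again, and put it and any other jar that stands loose on the shelf upright into the free outer lanes of the sloped green rack, one to a lane, slid down until its flat side rests against the back stop. Leave everything else where it is.

Things in the scene. Friction and masses are not known exactly. Their poses are not given: they have to be found in the camera images.
- case: Open black plastic kit case, 166 x 236 mm, fixed, rim flush with the insert; its lid lies flat beyond its +y side, 20 mm high. Origin at the centre of its underside, z up. Grey insert, top 26 mm above the shelf, with three pockets 11 mm deep with orange floor, each in the outline of its tool with 2 mm to spare all round. A tool fits only with its x, y, z axes along those of the case.
- caliper_pocket (a point): Point on the floor of the caliper's pocket, 15 mm above the shelf, where the caliper's origin belongs; axes as the case's. Two sprung black rubber ribs slope 3.5 mm out of the walls left and right (y) of this point: a tool laid in stays 3 to 5 mm too high on them; a push of about 10 N straight down over its origin snaps it down to the floor, where they hold it.
- pliers_pocket (a point): The same point and ribs in the pliers' pocket.
- gauge_pocket (a point): The same point and ribs in the dial gauge's pocket.
- caliper: Small steel dial caliper lying flat, 0.16 kg; may be absent. Origin at the underside below the dial's centre, z up. Slider 46 (x) x 30 (y) mm, 12 mm thick; on it a round black dial 36 mm across, top 24 mm above the underside: the place to grip and press. Beam 14 mm wide, 7 mm thick, to x = -75 mm. Jaws at x = 20 to 40 mm, 7 mm thick, reach y = +40 and -22 mm.
- pliers: Small pliers lying flat and closed, blue handles, dark jaws, 0.15 kg, 112 mm long; may be absent. Origin at the underside between the handles where they run parallel (x = -16 to 14 mm, together 28 mm wide, 20 mm thick: the place to grip and press). Jaws to x = +58 mm (12 mm thick), handles spread to 43 mm at x = -54 mm.
- gauge: Dial gauge lying on its back, 0.16 kg: round steel housing 50 mm across, 24 mm thick, white face up, with a stem 10 mm wide and 11 mm thick along +x to x = 64 mm; may be absent. Origin at the underside below the centre of the dial, z up. Grip it by the housing, press on the face.
- rack_deck: Deck of the fixed green jar rack, 155 mm deep, 230 mm wide, sloping 0.21 rad down along its x, away from the robot. Origin on its upper face at the foot of the back stop (36 mm high), mid width, 17 mm above the shelf; z square to it. Front edge at x = -155 mm. Lane centres at y = -74, 0, +74 mm; ribs between them 12 mm high, cheeks 22 mm high.
- jar_fallen: 46 mm square white jar, 60 mm high, with a round screw lid 40 mm across on top, 82 mm high in all, about 0.28 kg, closed and full. Origin at the centre of its underside, z up through the lid. Red lid. It has fallen over: at the start it lies on one of its flat sides on the shelf.
- jar_standing: 46 mm square white jar, 60 mm high, with a round screw lid 40 mm across on top, 82 mm high in all, about 0.28 kg, closed and full. Origin at the centre of its underside, z up through the lid. Yellow lid. Stands on the shelf; may be absent.
- jar_stored: 46 mm square white jar, 60 mm high, with a round screw lid 40 mm across on top, 82 mm high in all, about 0.28 kg, closed and full. Origin at the centre of its underside, z up through the lid. Green lid. Already in the rack's middle lane against the stop: origin at x = -23 mm, z = 0 of the deck. Stays there. Jars do not slide by themselves; they take 1 to 2 N along the slope.
- amethyst: Bystander: chunk of raw amethyst, 85 x 65 x 55 mm, origin under its middle.
- mortar: Bystander: white ceramic mortar, 112 mm across, 68 mm high, with its pestle standing in it (to 120 mm), origin under its middle.
- scoop: Bystander: aluminium scoop, 190 mm long, 30 mm high, origin at the underside of the neck.
- stone_dish: Bystander: blue dish of tumbled stones, 120 mm across, 35 mm high, origin under its middle.
Not all that is in view belongs to the job. There is more than one size of the pliers; the job needs the middle-sized.

How it is judged:
By the outcome, as a careful person would: the job done as asked, in the order asked, and still so for the second after the job is handed in, with the robot touching nothing.
Of caliper, pliers, gauge, jar_standing only 3 to 4 are there at a start; the rules pass over those that are not, and their reading is None.
At some moment in a run one of caliper, pliers, gauge, jar_fallen, jar_standing may be knocked a few centimetres aside while the robot is not near it.
Once in a run the grip may slacken for a moment while it holds something.
It also fails if it takes over 208 s, if anything falls off the work surface, if the arm or the gripper's body presses on something with over 40 N, if the wrist force passes 120 N, or if a joint passes its speed limit or range.

## Robot

A 7-joint arm with a two-finger parallel gripper is mounted at the origin on the work surface. World frame = base frame: x ahead of the robot, y to its left, z up, the work surface at z = 0. Lengths are in m, angles in rad, forces in N, time in s.
With the tool pointing down it reaches from about 0.4 to 0.85 m from the base axis. Payload 6.9 kg.
Tool frame: the origin (TCP) lies midway between the tips of the shut fingers; the grasp point (between the pads) lies 19 mm behind it; x points along the fingers, z is the direction in which the jaws open and shut, and the axes are right-handed (so a half turn about x gives the same grasp; the last joint's range is limited). The gripper opens to 85 mm and grips with 20 to 120 N. Pads are 22 mm wide; open, the fingers measure 114 mm over their backs; the gripper's body (76 mm by 85 mm) begins 54 mm behind the grasp point. The pads swing forward as they close: fully open they stand 13 mm farther back than shut.
Start: joints at [-1.115, 0.507, -0.238, 1.5, 0.126, 1.149, -0.155], TCP at [0.214, 0.587, 0.231] pointing down, gripper open.
Joint ranges: [-3.08, 3.08], [-0.24, 2.05], [-1.43, 1.35], [0, 2.5], [-1.52, 4.66], [0.17, 1.96], [-2.89, 2.89]. Speed limits (rad/s): [2.39, 2.39, 3.14, 3.14, 3.14, 3.14, 3.14].

## Interface

Orientations are given as a unit quaternion [x, y, z, w].
In Python, from rig import * gives the robot as it stands.
- The arm moves only by the tool move_arm, never from a script. Its argument "commands" is one flat list of numbers, 5 for each row, row after row: the shift along the tool's x, y, z in mm, then the turn about the tool's x in degrees, then the opening, from 0 (shut) to 1 (fully open). A call has exactly 8 rows; each row shifts and turns the commanded pose from where the row before left it, along the tool's axes as they then stand; what a row does not reach is not made up. A row lasts 1/8 s, in which the tool goes at most 62.5 mm and 10.7 degrees, less where a joint would pass 70% of its speed; a pose out of reach is approached as far as the arm can. A call with a gripper value outside its range is refused whole. The fingers move at their own pace and stop on an object; the grip force is fixed at half the most. Time passes only in rows, so rows that do not move let the fingers close, or fill a call up. It gives the time, the measured TCP pose, the force and the opening at its end, in the units of the state.
- observe(): the state, without advancing time (a new reading comes with each control period).
- capture(name): name is "scene" or "top" or "wrist"; returns (picture, depth): 420x560x3 uint8, red, green, blue; 420x560 float32, m along the optical axis (not along the pixel's ray), 0 where there is no reading.
- camera_params(name): a dict with "K" (3x3 intrinsics, pixels), "k1" (the pictures are not rectified: a ray, as slopes to the right and down, at radius r is drawn at 1 + k1 r^2 times it, then the intrinsics apply), "R" (3x3) and "t" (3): a world point X has camera coordinates R X + t. Camera axes: x right, y down, z forward; pixel columns grow to the right and rows downward; lengths in m; the calibration is good to about 2 mm. A picture is of the moment at which its call begins: read the wrist's pose just before it. camera_params takes no time and is no camera call; for the wrist camera it gives the pose at the moment of the call.
- close_job(): hands the job in, once; it reports no verdict.
The state is a dict: "clock": time; "joint_pos": joint angles; "qvel": joint speeds; "joint_torque": joint torques, N m; "tool_pos": TCP position; "eef_rot": TCP orientation; "wrist_force": force on the tool from outside, world axes, zero at the start; "wrist_torque": the same for the moment, N m; "width": opening from 0.0 (shut) to 1.0 (fully open).
Only numpy, scipy, OpenCV 4.12 (cv2) and the standard library are available. Lean on these libraries where they do the work, as an engineer would, in place of code of your own. Each camera call takes 0.05 s, during which the arm holds its last target.

## Working session

There is one attempt and no reset: what is moved stays moved. The work goes in short steps, Python scripts to look and compute and a tool call to move; the robot and the scene stay as the last step left them, time stands still between calls to the robot, and variables do not carry over. Pictures are saved under pics/ and viewed, and the job is handed in when it is done.

Besides the shell and the picture viewer there is one more tool, called as name(argument=value, ...) on one line, values as JSON. move_arm: Moves the arm, as the interface text tells. Its arguments: {"type":"object","properties":{"commands":{"type":"array"}},"required":["commands"]}

```bash
ls -la; mkdir -p pics; cat > h.py <<'E'
from rig import *
import numpy as np, cv2
from scipy.spatial.transform import Rotation as Ro
def snap(name,fn):
    p=camera_params(name); im,d=capture(name)
    cv2.imwrite('pics/'+fn+'.png',im[:,:,::-1]); np.savez('pics/'+fn+'.npz',im=im,d=d,K=p['K'],k1=p['k1'],R=p['R'],t=p['t'])
    return im,d,p
def load(fn): 
    return np.load('pics/'+fn+'.npz')
def rays(p,uv):
    K=np.array(p['K']);uv=np.array(uv,float).reshape(-1,1,2)
    return cv2.undistortPoints(uv,K,np.array([float(p['k1']),0,0,0])).reshape(-1,2)
def w_at_z(p,uv,z):
    R=np.array(p['R']);t=np.array(p['t']);r=rays(p,uv);r=np.c_[r,np.ones(len(r))]
    c=-R.T@t; dw=r@R
    s=(z-c[2])/dw[:,2]; return c+dw*s[:,None]
def cloud(p,d):
    h,w=d.shape; u,v=np.meshgrid(np.arange(w),np.arange(h))
    r=rays(p,np.c_[u.ravel(),v.ravel()]); c=np.c_[r,np.ones(len(r))]*d.reshape(-1,1)
    X=(c-np.array(p['t']))@np.array(p['R']); X[d.ravel()==0]=np.nan
    return X.reshape(h,w,3)
def proj(p,X):
    X=np.atleast_2d(X); c=X@np.array(p['R']).T+np.array(p['t']); s=c[:,:2]/c[:,2:]; r2=(s**2).sum(1,keepdims=True)
    s=s*(1+float(p['k1'])*r2); K=np.array(p['K']); return s@K[:2,:2].T+K[:2,2]
E
python3 - <<'E'
from h import *
s=observe(); print({k:np.round(v,3) for k,v in s.items()})
for n in ('scene','top','wrist'):
    im,d,p=snap(n,n+'0'); print(n,np.round(p['K'],1).tolist(),p['k1'],np.round(-np.array(p['R']).T@p['t'],3),(d==0).mean())
E
```

```text
total 12
drwxr-xr-x  3 agent agent 4096 Dec  7 04:28 .
drwxr-xr-x 23 root  root  4096 Dec  7 04:28 ..
drwxr-xr-x  2 agent agent 4096 Dec  7 04:28 pics
{'clock': np.float64(0.0), 'joint_pos': array([-1.115,  0.508, -0.237,  1.501,  0.126,  1.149, -0.155]), 'qvel': array([-0.   ,  0.001,  0.   , -0.001,  0.001,  0.   ,  0.   ]), 'joint_torque': array([ 2.0000e-03, -6.2061e+01, -2.1860e+00, -2.4964e+01,  1.3000e-02,
        1.3000e-02, -0.0000e+00]), 'tool_pos': array([0.214, 0.587, 0.23 ]), 'eef_rot': array([-0.406,  0.58 ,  0.405,  0.579]), 'wrist_force': array([ 0.719, -0.775, -0.499]), 'wrist_torque': array([ 0.032, -0.031, -0.014]), 'width': np.float64(1.002)}
scene [[462.6, 0.0, 275.5], [0.0, 462.6, 208.9], [0.0, 0.0, 1.0]] 0.02650178142252556 [0.997 0.69  0.859] 0.003958333333333334
top [[440.9, 0.0, 277.3], [0.0, 440.9, 209.6], [0.0, 0.0, 1.0]] -0.05546838735353625 [ 0.378 -0.055  1.548] 0.003983843537414966
wrist [[331.7, 0.0, 283.1], [0.0, 331.7, 212.4], [0.0, 0.0, 1.0]] -0.026624123818440152 [0.146 0.612 0.374] 0.004098639455782313
```

View pics/top0.png

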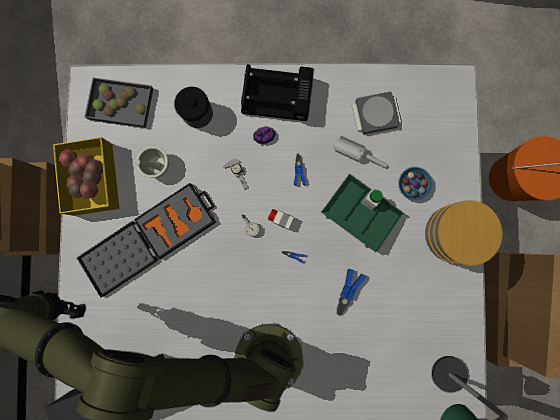

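View pics/scene0.png

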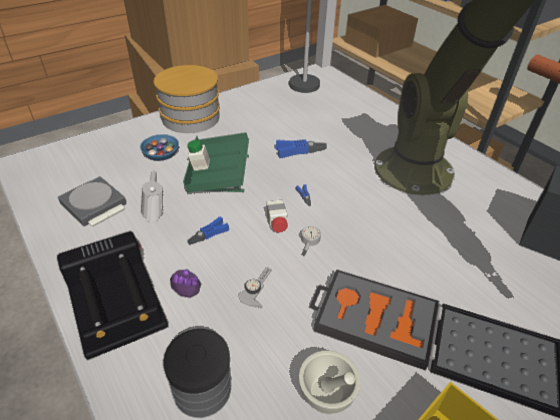

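View pics/wrist0.png

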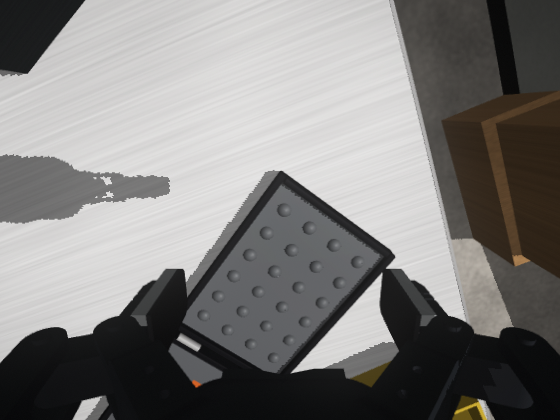

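All three tools seem to be present and there is no yellow jar. Next I'll measure positions from the top and scene views.

```bash
python3 - <<'E'
from h import *
p=load('top0'); X=cloud(p,p['d'])
im=p['im']
for n,(u,v) in dict(cal=(237,172),cald=(240,175),pl_mid=(300,170),pl_small=(294,256),pl_big=(350,290),gauge=(252,229),jarf_lid=(272,215),jarf=(286,220),store=(375,196),caseins=(180,215),lid=(120,255),rack=(355,205),amet=(264,134)).items():
    print(n,np.round(X[v,u],3))
cv2.imwrite('pics/topz.png',cv2.resize(im[110:310,130:420,::-1],None,fx=2.7,fy=2.7,interpolation=cv2.INTER_CUBIC))
# sizes of blue handled
hsv=cv2.cvtColor(im,cv2.COLOR_RGB2HSV)
m=((hsv[...,0]>100)&(hsv[...,0]<125)&(hsv[...,1]>140)).astype(np.uint8)
n,l,st,c=cv2.connectedComponentsWithStats(m)
for i in range(1,n):
    if st[i,4]>15:
        q=X[l==i]; q=q[~np.isnan(q[:,0])]; r=cv2.minAreaRect(q[:,:2].astype(np.float32)*1000); print(st[i],r,q[:,2].max())
p=load('scene0')
cv2.imwrite('pics/scenez.png',cv2.resize(p['im'][110:380,130:450,::-1],None,fx=2.2,fy=2.2,interpolation=cv2.INTER_CUBIC))
E
```

```text
cal [0.644 0.112 0.028]
cald [0.637 0.104 0.006]
pl_mid [ 0.654 -0.108  0.015]
pl_small [ 0.353 -0.088  0.011]
pl_big [ 0.238 -0.28   0.018]
gauge [0.445 0.058 0.024]
jarf_lid [ 0.492 -0.012  0.048]
jarf [ 0.475 -0.06   0.046]
store [ 0.553 -0.353  0.101]
caseins [0.492 0.31  0.024]
lid [0.351 0.523 0.012]
rack [ 0.529 -0.297  0.034]
amet [0.778 0.019 0.032]
[294 165  12  20 132] ((638.5466918945312, -106.26437377929688), (71.79984283447266, 38.49168395996094), 0.0930645689368248) 0.026132760337416287
[399 168  21  30  82] ((617.4833374023438, -481.6087341308594), (50.05474853515625, 115.11412048339844), 66.47116088867188) 0.03239468575465756
[290 252  15  11  68] ((350.47833251953125, -97.60420989990234), (46.76046371459961, 28.334287643432617), 76.23091125488281) 0.01989589962349631
[341 269  25  31 338] ((255.66961669921875, -284.65997314453125), (59.65419387817383, 96.58010864257812), 66.47672271728516) 0.038600784817050114
```

View pics/topz.png

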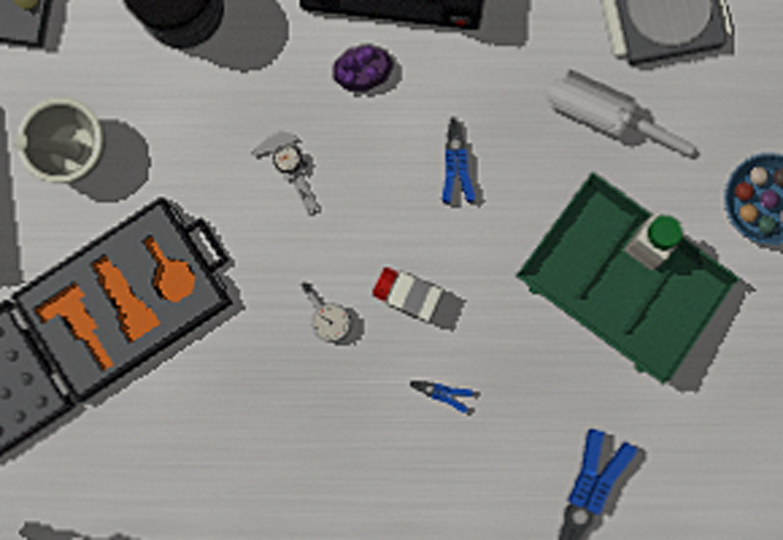

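View pics/scenez.png

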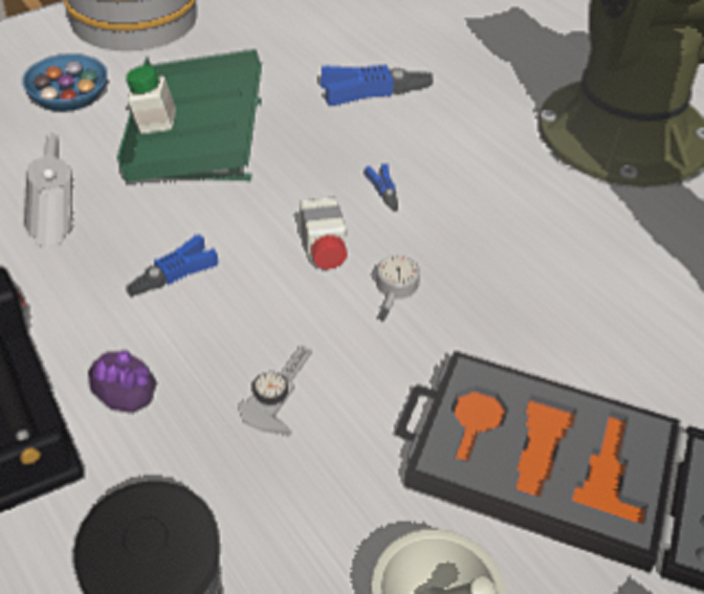

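Three tools are there, and no yellow jar is visible. Of the blue pliers, the middle-sized pair is at about (0.65, -0.11). The red-lid jar lies at about (0.48, -0.04). I'll go for closer wrist views.

```bash
cat >> h.py <<'E'
def pose():
    s=observe(); return np.array(s['tool_pos']),Ro.from_quat(s['eef_rot']).as_matrix(),s
def plan(target,yaw_z=None,mod=True):
    """target TCP; yaw_z world angle(deg) wanted of tool z axis. prints delta in tool frame mm and turn deg"""
    x,R,s=pose(); d=R.T@(np.array(target)-x)*1000
    a=np.degrees(np.arctan2(R[1,2],R[0,2])); out=''
    if yaw_z is not None:
        dy=(yaw_z-a+180)%360-180
        # turn about tool x (down): positive turn -> yaw decreases
        out='turn about x: %.1f (or half turn %.1f)'%(-dy,-((dy+90+90)%180-90) if False else -((dy+270)%180-90))
    print('t=%.2f tcp'%s['clock'],np.round(x,4),'zyaw %.1f'%a,'j7 %.2f'%s['joint_pos'][6],'| shift',np.round(d,1),out,'F',np.round(s['wrist_force'],1),'w %.3f'%s['width'])
E
python3 - <<'E'
from h import *
x,R,s=pose(); print(np.round(R,3))
p=camera_params('wrist'); Rc=np.array(p['R']); c=-Rc.T@p['t']
print('cam in tool',np.round(R.T@(c-x),4)); print('cam axes in tool (rows x,y,z)',np.round(Rc@R,3))
plan([0.5,0.25,0.33],0)
E
```

```text
[[-0.    -0.939  0.343]
 [-0.001  0.343  0.939]
 [-1.     0.    -0.001]]
cam in tool [-0.1438  0.0728 -0.0004]
cam axes in tool (rows x,y,z) [[-0.001  0.     1.   ]
 [-0.286 -0.958 -0.   ]
 [ 0.958 -0.286  0.001]]
t=0.15 tcp [0.2141 0.5868 0.2306] zyaw 70.0 j7 -0.15 | shift [ -99.1 -384.  -218.5] turn about x: 70.0 (or half turn 70.0) F [ 0.  -0.6 -0. ] w 1.001
```

```bash
python3 - <<'E'
from h import *
plan([0.45,0.13,0.36],90)
E
```

```text
t=0.15 tcp [0.2141 0.5868 0.2306] zyaw 70.0 j7 -0.15 | shift [-128.9 -378.1 -348.5] turn about x: -20.0 (or half turn -20.0) F [ 0.  -0.6 -0. ] w 1.001
```

move_arm(commands=[-20,-37,-34,0,1,-20,-37,-34,0,1,-20,-37,-34,0,1,-20,-37,-34,0,1,-20,-38,-35,0,1,-20,-38,-35,0,1,-9,-38,-35,0,1,0,-38,-35,0,1])

```text
clock: 1.15
tool_pos: [0.4022, 0.2236, 0.3611]
eef_rot: [-0.405, 0.579, 0.405, 0.58]
wrist_force: [0.2, -0.1, 0.2]
width: 0.998
```

move_arm(commands=[0,-38,-35,0,1,0,-38,-35,0,1,0,0,0,-10,1,0,0,0,-10,1,0,0,0,0,1,0,0,0,0,1,0,0,0,0,1,0,0,0,0,1])

```text
clock: 2.15
tool_pos: [0.4488, 0.1334, 0.3603]
eef_rot: [-0.5, 0.5, 0.5, 0.5]
wrist_force: [0.4, 1.0, -0.6]
width: 1.001
```

```bash
python3 - <<'E'
from h import *
plan([0.45,0.13,0.36],90)
snap('wrist','w1')
E
```

```text
t=2.15 tcp [0.4488 0.1334 0.3603] zyaw 89.9 j7 1.22 | shift [ 0.3 -1.2 -3.4] turn about x: -0.1 (or half turn -0.1) F [ 0.4  1.  -0.6] w 1.001
```

View pics/w1.png

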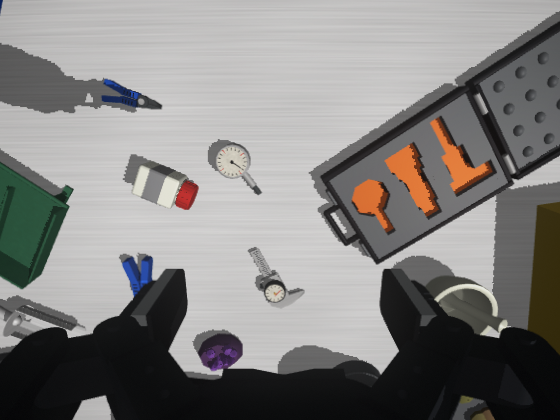

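```bash
python3 - <<'E'
from h import *
p=load('w1'); X=cloud(p,p['d'])
for n,(u,v) in dict(case=(415,175),ins1=(350,205),ins2=(480,150),gauge=(232,160),cal=(274,291),jar=(155,187),lid=(187,194),table=(300,60)).items(): print(n,np.round(X[v,u],4))
im=p['im']
ins=(X[...,2]>.024)&(X[...,2]<.028)
m=np.zeros(ins.shape,np.uint8); m[80:270,300:530]=ins[80:270,300:530]
n,l,st,c=cv2.connectedComponentsWithStats(m); i=1+np.argmax(st[1:,4]); q=X[l==i]; 
print(st[i],cv2.minAreaRect((q[:,:2]*1000).astype(np.float32)),np.median(q[:,2]))
plan([0.53,0.31,0.2],123)
E
```

```text
case [0.4634 0.3299 0.0171]
ins1 [0.5072 0.2335 0.0259]
ins2 [0.425  0.4155 0.0284]
gauge [0.4397 0.0601 0.0266]
cal [0.6523 0.1184 0.0246]
jar [ 0.4743 -0.0469  0.0481]
lid [ 0.486  -0.0042  0.0423]
table [0.3038 0.1573 0.0026]
[  322    85   192   180 10100] ((468.45892333984375, 335.781005859375), (166.89886474609375, 254.54200744628906), 33.92696762084961) 0.027074398069645362
t=2.20 tcp [0.4488 0.1333 0.3603] zyaw 89.9 j7 1.22 | shift [160.3 -81.  176.8] turn about x: -33.1 (or half turn -33.1) F [-0.3  0.3  0.6] w 1.000
```

move_arm(commands=[30,-10,50,0,1,30,-10,50,0,1,40,-10,50,0,1,40,-11,57,0,1,0,0,0,-10,1,0,0,0,-10,1,0,0,0,-10,1,0,0,0,-4,1])

```text
clock: 3.2
tool_pos: [0.4884, 0.332, 0.226]
eef_rot: [-0.625, 0.331, 0.625, 0.331]
wrist_force: [0.2, -0.0, -0.1]
width: 0.999
```

move_arm(commands=[0,0,0,0,1,0,0,0,0,1,0,0,0,0,1,0,0,0,0,1,0,0,0,0,1,0,0,0,0,1,0,0,0,0,1,0,0,0,0,1])

```text
clock: 4.2
tool_pos: [0.4884, 0.3319, 0.2262]
eef_rot: [-0.624, 0.332, 0.624, 0.332]
wrist_force: [0.4, 0.3, -0.4]
width: 0.998
```

```bash
python3 - <<'E'
from h import *
plan([0.49,0.34,0.22],124)
snap('wrist','w2')
E
```

```text
t=4.20 tcp [0.4884 0.3319 0.2262] zyaw 124.0 j7 1.39 | shift [ 6.2 -5.8  5.8] turn about x: -0.0 (or half turn -0.0) F [ 0.4  0.3 -0.4] w 0.998
```

View pics/w2.png

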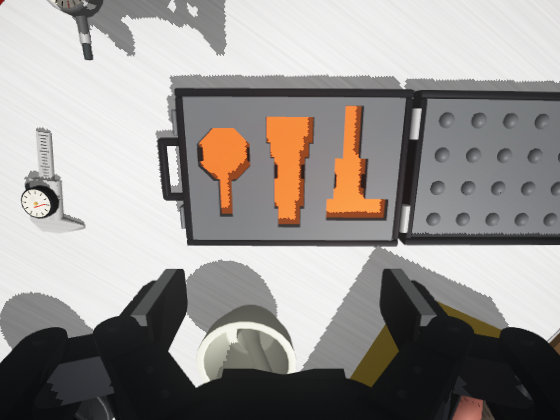

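```bash
cat >> h.py <<'E'
def rectify(p,im,origin,yaw,z,xr,yr,res=0.5,interp=cv2.INTER_LINEAR):
    """grid in mm in local frame at height z; rows = x from xr0, cols = y from yr0"""
    xs=np.arange(xr[0],xr[1],res);ys=np.arange(yr[0],yr[1],res)
    gx,gy=np.meshgrid(xs,ys,indexing='ij'); a=np.radians(yaw)
    W=np.stack([origin[0]+(gx*np.cos(a)-gy*np.sin(a))/1000,origin[1]+(gx*np.sin(a)+gy*np.cos(a))/1000,np.full_like(gx,z)],-1)
    uv=proj(p,W.reshape(-1,3)).reshape(gx.shape+(2,)).astype(np.float32)
    return cv2.remap(im,uv[...,0],uv[...,1],interp)
E
python3 - <<'E'
from h import *
p=load('w2'); X=cloud(p,p['d'])
o=(0.470,0.327); yaw=34
r=rectify(p,p['im'],o,yaw,.026,(-110,110),(-150,150))
cv2.imwrite('pics/rect2.png',r[:,:,::-1])
zr=rectify(p,X[...,2].astype(np.float32),o,yaw,.026,(-110,110),(-150,150),interp=cv2.INTER_NEAREST)
cv2.imwrite('pics/rect2z.png',np.clip(zr*1000*6,0,255).astype(np.uint8))
print(r.shape)
E
```

```text
(440, 600, 3)<stdin>:7: RuntimeWarning: invalid value encountered in cast
```

View pics/rect2.png

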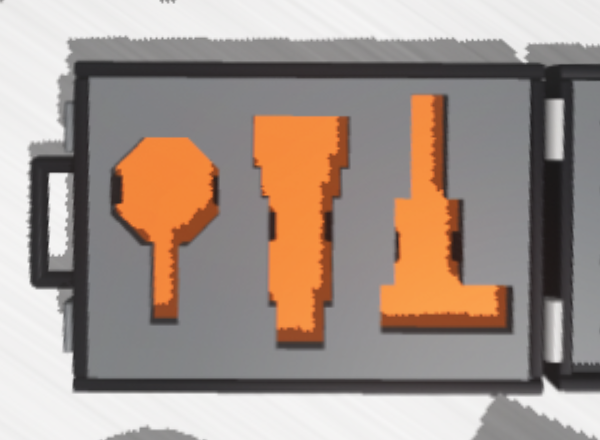

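View pics/rect2z.png

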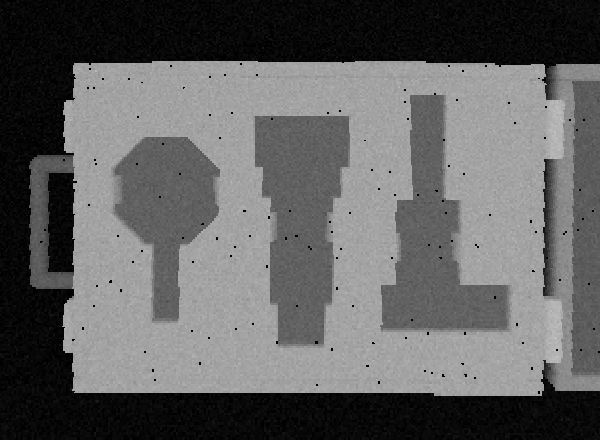

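```bash
python3 - <<'E' 2>/dev/null
from h import *
p=load('w2'); X=cloud(p,p['d'])
o=(0.470,0.327)
def go(yaw,pr=False):
    z=rectify(p,np.nan_to_num(X[...,2]).astype(np.float32),o,yaw,.026,(-110,110),(-150,150),interp=cv2.INTER_NEAREST)
    z=cv2.medianBlur(z,5)
    hole=((z<.0215)&(z>.008)).astype(np.uint8)
    hole[:70]=0;hole[370:]=0;hole[:,:95]=0;hole[:,525:]=0
    n,l,st,c=cv2.connectedComponentsWithStats(hole)
    big=[i for i in range(1,n) if st[i,4]>2000]
    res=[]
    for i in sorted(big,key=lambda i:c[i][0]):
        ys,xs=np.where(l==i)
        # robust extents in mm
        res.append((i,ys.min()*.5-110,(ys.max()+1)*.5-110,xs.min()*.5-150,(xs.max()+1)*.5-150,st[i,4]/4))
    return l,res,z
# yaw check: rim straight edges : fit line to left/right/top boundary of the raised region
l,res,z=go(34)
top=(z>.0215)
cols=range(100,520,10); e=[np.argmax(top[:,c]) for c in cols]; e2=[len(top)-1-np.argmax(top[::-1,c]) for c in cols]
print('edge slopes deg',[np.degrees(np.arctan(np.polyfit(cols,a,1)[0])) for a in (e,e2)], np.median(e)*.5-110,np.median(e2)*.5-110)
# hole edges slopes
for r in res:
    i=r[0]; print(np.round(r[1:],1))
    m=l==i
    for a,b in ((.1,.25),(.35,.45),(.55,.65),(.8,.95)):
        y0=(r[1]+110)*2;y1=(r[2]+110)*2
        rr=range(int(y0+a*(y1-y0)),int(y0+b*(y1-y0)),3)
        L=[np.argmax(m[k]) for k in rr];Rr=[m.shape[1]-np.argmax(m[k][::-1]) for k in rr]
        print('  x=%.0f'%((rr[0]+rr[-1])/4-110),'y %.1f..%.1f mid %.2f'%(np.mean(L)/2-150,np.mean(Rr)/2-150,(np.mean(L)+np.mean(Rr))/4-150))
E
```

```text
edge slopes deg [np.float64(0.1676016320279099), np.float64(0.37884024592133186)] -79.0 86.0
[ -41.5   51.   -93.5  -40.  2775.5]
  x=-26 y -90.8..-42.7 mid -66.72
  x=-5 y -91.6..-41.5 mid -66.54
  x=14 y -75.2..-58.3 mid -66.75
  x=38 y -73.6..-60.4 mid -67.00
[ -52.    63.   -22.5   25.  3896.2]
  x=-32 y -21.8..24.1 mid 1.19
  x=-7 y -14.6..16.4 mid 0.94
  x=16 y -14.9..16.6 mid 0.84
  x=48 y -11.6..12.9 mid 0.67
[ -63.    55.5   40.5  105.  3591.8]
  x=-43 y 55.3..72.3 mid 63.83
  x=-17 y 56.3..72.0 mid 64.16
  x=7 y 49.1..78.4 mid 63.75
  x=40 y 41.5..102.6 mid 72.02
```

```bash
cat >> h.py <<'E'
CASE_YAW=33.75
def _c(x,y,o=(0.470,0.327),yaw=34):
    a=np.radians(yaw); return np.array([o[0]+(x*np.cos(a)-y*np.sin(a))/1000,o[1]+(x*np.sin(a)+y*np.cos(a))/1000])
GAUGE_P=_c(-14.7,-66.65); PLIERS_P=_c(3.5,0.95); CAL_P=_c(13.75,63.8)
E
python3 - <<'E'
from h import *
print(GAUGE_P,PLIERS_P,CAL_P)
plan([0.44,0.065,0.16],124)
E
```

```text
[0.49508335 0.26352451] [0.4723704  0.32974476] [0.44572276 0.3875815 ]
t=4.25 tcp [0.4884 0.3319 0.2262] zyaw 124.0 j7 1.39 | shift [  66.2  189.2 -194.4] turn about x: -0.0 (or half turn -0.0) F [0.9 0.2 0.7] w 1.004
```

move_arm(commands=[0,36,-37,0,1,0,36,-37,0,1,0,36,-37,0,1,15,36,-37,0,1,25,36,-37,0,1,26,9,-9,0,1,0,0,0,0,1,0,0,0,0,1])

```text
clock: 5.25
tool_pos: [0.4408, 0.0667, 0.1611]
eef_rot: [0.625, -0.331, -0.624, -0.332]
wrist_force: [0.2, 0.4, -1.0]
width: 1.003
```

```bash
python3 - <<'E'
from h import *
plan([0.44,0.065,0.16],124)
snap('wrist','w3')
E
```

```text
t=5.25 tcp [0.4408 0.0667 0.1611] zyaw 124.0 j7 1.84 | shift [ 1.1  1.6 -0.9] turn about x: 0.0 (or half turn 0.0) F [ 0.2  0.4 -1. ] w 1.003
```

View pics/w3.png

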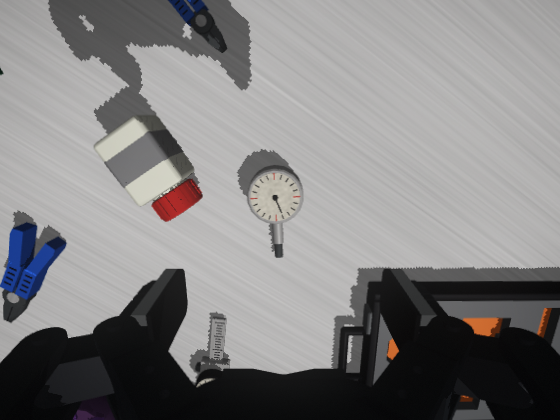

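```bash
cat >> h.py <<'E'
def blob(p,X,box,zlo,zhi):
    u0,v0,u1,v1=box; m=np.zeros(X.shape[:2],np.uint8); Z=X[...,2]
    m[v0:v1,u0:u1]=((Z>zlo)&(Z<zhi))[v0:v1,u0:u1]
    m=cv2.morphologyEx(m,cv2.MORPH_OPEN,np.ones((3,3),np.uint8))
    n,l,st,c=cv2.connectedComponentsWithStats(m); i=1+np.argmax(st[1:,4]); return l==i
E
python3 - <<'E' 2>/dev/null
from h import *
p=load('w3'); X=cloud(p,p['d'])
m=blob(p,X,(230,150,320,280),.019,.035)
q=X[m]; print('top z',np.median(q[:,2]),'n',len(q))
uv=np.argwhere(m)[:,::-1]
c=cv2.findContours(m.astype(np.uint8),0,1)[0][0].reshape(-1,2)
w=w_at_z(p,c,.024)[:,:2]*1000
(cx,cy),r=cv2.minEnclosingCircle(w.astype(np.float32)); A=np.c_[2*w,np.ones(len(w))]; s=np.linalg.lstsq(A,(w**2).sum(1),rcond=None)[0]
print('circle',cx,cy,r,'lsq',s[:2],np.sqrt(s[2]+s[:2]@s[:2]))
# stem
ms=blob(p,X,(262,225,300,275),.006,.016); q=X[ms]; print('stem',np.median(q[:,2]),len(q))
ps=np.array([ (u,v) for v,u in np.argwhere(ms)]); w=w_at_z(p,ps,.008)[:,:2]*1000
d=w-s[:2]; print('len',np.sort(np.linalg.norm(d,axis=1))[-5:],'yaw',np.degrees(np.arctan2(*(d.mean(0)[::-1]))))
E
```

```text
top z 0.025678907707250467 n 2500
circle 441.60552978515625 58.952518463134766 25.177560806274414 lsq [441.61460546  58.81715889] 24.525349553558485
stem 0.01112434722081779 292
len [64.96590562 64.98944103 65.02758407 65.08030907 65.14758077] yaw 36.57732069273833
```

```bash
python3 - <<'E'
from h import *
plan([0.4416,0.0588,0.008],126.6)
E
```

```text
t=5.30 tcp [0.4409 0.0668 0.1612] zyaw 124.1 j7 1.84 | shift [153.2   4.2  -7. ] turn about x: -2.5 (or half turn -2.5) F [ 0.  -0.3  0.3] w 1.000
```

move_arm(commands=[0,4.2,-7,-2.5,1,50,0,0,0,1,50,0,0,0,1,30,0,0,0,1,15,0,0,0,1,8,0,0,0,1,0,0,0,0,1,0,0,0,0,1])

```text
clock: 6.3
tool_pos: [0.4411, 0.0576, 0.008]
eef_rot: [0.632, -0.318, -0.631, -0.319]
wrist_force: [0.5, -0.3, 1.4]
width: 1.001
```

```bash
python3 - <<'E'
from h import *
plan([0.4416,0.0588,0.007],126.6)
E
```

```text
t=6.30 tcp [0.4411 0.0576 0.008 ] zyaw 126.5 j7 1.79 | shift [ 1.  -1.1  0.6] turn about x: -0.1 (or half turn -0.1) F [ 0.5 -0.3  1.4] w 1.001
```

Close.

move_arm(commands=[0,0,0,0,0.4,0,0,0,0,0.2,0,0,0,0,0.2,0,0,0,0,0.2,0,0,0,0,0.2,0,0,0,0,0.2,0,0,0,0,0.2,0,0,0,0,0.2])

```text
clock: 7.3
tool_pos: [0.4407, 0.0573, 0.0082]
eef_rot: [0.632, -0.318, -0.631, -0.319]
wrist_force: [-2.1, -0.0, 12.9]
width: 0.555
```

```bash
python3 - <<'E'
from h import *
plan([GAUGE_P[0],GAUGE_P[1],0.1],CASE_YAW+90)
snap('wrist','w4')
E
```

```text
t=7.30 tcp [0.4407 0.0573 0.0082] zyaw 126.5 j7 1.79 | shift [ -91.7 -166.4  133.4] turn about x: 2.7 (or half turn 2.7) F [-2.1 -0.  12.9] w 0.555
```

View pics/w4.png

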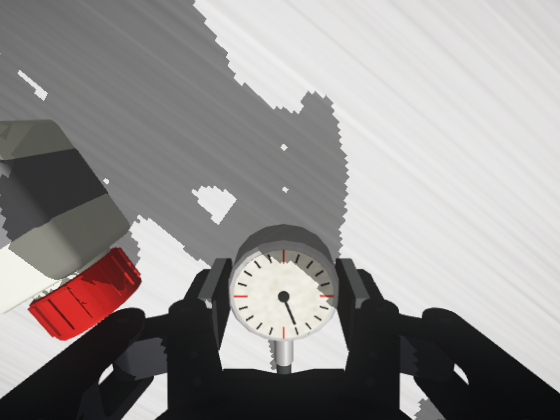

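move_arm(commands=[-20,0,0,0,0.2,-35,0,0,0,0.2,-37,-10,8,0,0.2,0,-40,32,0,0.2,0,-40,32,0,0.2,0,-40,32,2.7,0.2,0,-37,28,0,0.2,0,0,0,0,0.2])

```text
clock: 8.35
tool_pos: [0.4983, 0.2667, 0.0991]
eef_rot: [-0.624, 0.331, 0.625, 0.333]
wrist_force: [-0.9, -0.1, -0.9]
width: 0.554
```

```bash
python3 - <<'E'
from h import *
plan([GAUGE_P[0],GAUGE_P[1],0.1],CASE_YAW+90)
snap('wrist','w5')
E
```

```text
t=8.35 tcp [0.4983 0.2667 0.0991] zyaw 124.1 j7 1.49 | shift [-0.9  4.4 -0.8] turn about x: 0.3 (or half turn 0.3) F [-0.9 -0.1 -0.9] w 0.554
```

View pics/w5.png

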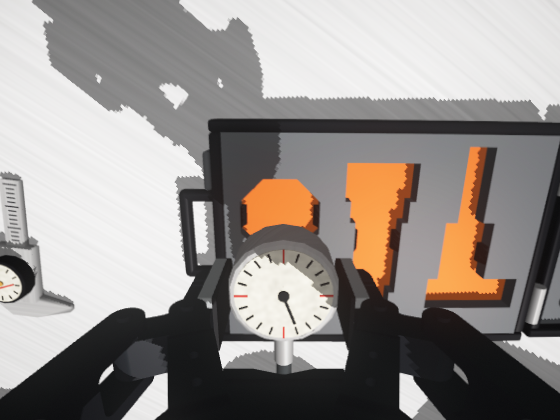

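```bash
python3 - <<'E' 2>/dev/null
from h import *
p=load('w5'); X=cloud(p,p['d'])
x,R,s=pose()
print('center depth pt',X[297,284], 'top', [np.round(X[v,u],4) for u,v in((260,297),(310,297),(284,320),(284,270))])
m=blob(p,X,(225,225,340,340),X[297,284,2]-.003,X[297,284,2]+.004)
c=cv2.findContours(m.astype(np.uint8),0,1)[0]; c=max(c,key=len).reshape(-1,2)
zt=np.median(X[m][:,2]); w=w_at_z(p,c,zt)[:,:2]*1000
c0=np.array([498,267]); 
(cx,cy),r=cv2.minEnclosingCircle(w.astype(np.float32)); print('zt',zt,cx,cy,r)
st=w_at_z(p,[(284,368)],zt-.0155)[0]; print('stem pt',st, 'yaw',np.degrees(np.arctan2(st[1]*1000-cy,st[0]*1000-cx)))
T=R.T@(np.array([cx,cy,zt*1000])/1000-x); print('in tool',T)
E
```

```text
center depth pt [0.4995743  0.26781209 0.11817858] top [array([0.5064, 0.2599, 0.1162]), array([0.4945, 0.2781, 0.1156]), array([0.5098, 0.2747, 0.1169]), array([0.4896, 0.2611, 0.1169])]
zt 0.11646646589137588 500.86993408203125 267.41094970703125 25.280061721801758
stem pt [0.54310695 0.29741544 0.10096647] yaw 35.38937286712961
in tool [-0.01767676 -0.0045844   0.00145048]
```

```bash
python3 - <<'E' 2>/dev/null
from h import *
p=load('w5'); X=cloud(p,p['d'])
def meas(fn,o,yaw=CASE_YAW):
    p=load(fn);X=cloud(p,p['d'])
    z=rectify(p,np.nan_to_num(X[...,2]).astype(np.float32),o,yaw,.026,(-110,110),(-150,150),interp=cv2.INTER_NEAREST)
    return cv2.medianBlur(z,5)
o=(0.470,0.327)
for fn in ('w2','w5'):
    z=meas(fn,o); h=(z<.0215)&(z>.008)
    # compare: pliers pocket left/right edges at x=-45..-35, top edges of pockets
    rows=slice(2*(110-48),2*(110-38))
    seg=h[rows]; 
    def runs(r):
        d=np.diff(r.astype(int)); return [(a/2-150,b/2-150) for a,b in zip(np.where(d==1)[0],np.where(d==-1)[0]) if b-a>15]
    print(fn,[runs(seg[k]) for k in (2,10,18)])
    def top(c): 
        col=h[80:,int(2*(c+150))]; return (80+np.argmax(col))/2-110
    print('  tops gauge',[top(c) for c in (-72,-67,-62)],'pliers',[top(c) for c in (-15,0,15)],'cal',[top(c) for c in (60,64,68)])
E
```

```text
w2 [[(np.float64(-23.0), np.float64(24.0)), (np.float64(55.0), np.float64(71.5))], [(np.float64(-23.0), np.float64(24.0)), (np.float64(54.5), np.float64(71.5))], [(np.float64(-81.0), np.float64(-54.5)), (np.float64(-23.0), np.float64(24.0)), (np.float64(54.5), np.float64(72.0))]]
  tops gauge [np.float64(-41.0), np.float64(-41.0), np.float64(-41.0)] pliers [np.float64(-52.0), np.float64(-52.0), np.float64(-52.0)] cal [np.float64(-62.5), np.float64(-63.0), np.float64(-63.0)]
w5 [[(np.float64(-24.0), np.float64(22.0)), (np.float64(55.5), np.float64(70.0))], [(np.float64(-23.5), np.float64(22.5)), (np.float64(55.5), np.float64(70.0))], [(np.float64(-81.5), np.float64(-55.0)), (np.float64(-24.0), np.float64(22.0)), (np.float64(55.5), np.float64(70.5))]]
  tops gauge [np.float64(-40.5), np.float64(-40.5), np.float64(-40.5)] pliers [np.float64(-51.5), np.float64(-51.5), np.float64(-52.0)] cal [np.float64(-62.5), np.float64(-62.5), np.float64(-62.5)]
```

move_arm(commands=[0,6.7,-0.3,0.8,0.2,20,0,0,0,0.2,20,0,0,0,0.2,10,0,0,0,0.2,8,0,0,0,0.2,0,0,0,0,0.2,0,0,0,0,0.2,0,0,0,0,0.2])

```text
clock: 9.4
tool_pos: [0.4933, 0.2583, 0.0418]
eef_rot: [0.621, -0.337, -0.621, -0.338]
wrist_force: [0.1, 0.6, -1.6]
width: 0.553
```

```bash
python3 - <<'E' 2>/dev/null
from h import *
plan([GAUGE_P[0],GAUGE_P[1],0.1],CASE_YAW+90)
snap('wrist','w6'); snap('scene','s6')
i=load('s6')['im']; cv2.imwrite('pics/s6z.png',cv2.resize(i[240:400,280:460,::-1],None,fx=4,fy=3.6,interpolation=cv2.INTER_CUBIC))
E
```

```text
t=9.40 tcp [0.4933 0.2583 0.0418] zyaw 123.0 j7 1.45 | shift [-58.2  -4.4   3.4] turn about x: -0.8 (or half turn -0.8) F [ 0.1  0.6 -1.6] w 0.553
```

View pics/w6.png

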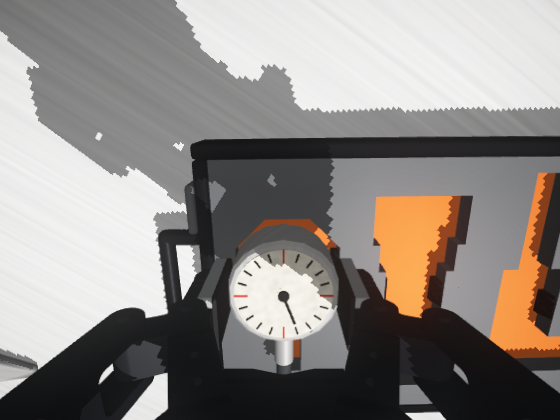

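View pics/s6z.png

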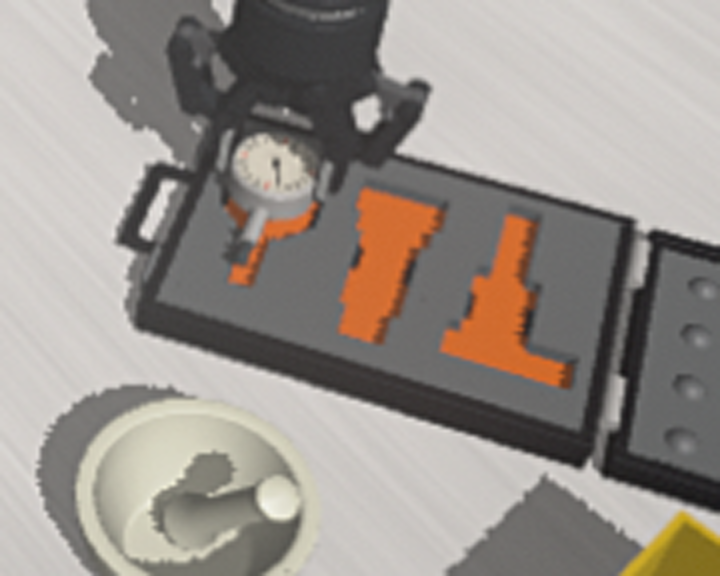

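```bash
cat > gm.py <<'E'
from h import *
import sys
fn=sys.argv[1]; p=load(fn); X=cloud(p,p['d']); x,R,s=pose()
zc=np.nanmedian(X[290:310,270:300,2])
m=blob(p,X,(225,225,340,345),zc-.003,zc+.004)
c=max(cv2.findContours(m.astype(np.uint8),0,1)[0],key=len).reshape(-1,2)
w=w_at_z(p,c,zc)[:,:2]*1000
(cx,cy),r=cv2.minEnclosingCircle(w.astype(np.float32)); print('zc',zc,cx,cy,r)
print('in tool',R.T@(np.array([cx,cy,zc*1000])/1000-x))
o=(0.470,0.327)
z=cv2.medianBlur(rectify(p,np.nan_to_num(X[...,2]).astype(np.float32),o,CASE_YAW,.026,(-110,110),(-150,150),interp=cv2.INTER_NEAREST),5); h=(z<.0215)&(z>.008)
print('tops',[[ (80+np.argmax(h[80:,int(2*(c+150))]))/2-110 for c in cc] for cc in ((-72,-67,-62),(-15,0,15))])
for xx in (-48,-44,-38,-35):
    r=h[int(2*(xx+110))]; d=np.diff(r.astype(int)); print(xx,[(a/2-150,b/2-150) for a,b in zip(np.where(d==1)[0],np.where(d==-1)[0]) if b-a>10])
a=np.radians(CASE_YAW); d=np.array([cx-470,cy-327]); print('gauge local',d@[np.cos(a),np.sin(a)],d@[-np.sin(a),np.cos(a)])
d=(GAUGE_P-np.array(o))*1000;print('pocket local',d@[np.cos(a),np.sin(a)],d@[-np.sin(a),np.cos(a)])
E
python3 gm.py w6 2>/dev/null
```

```text
zc 0.05940008864937488 494.2182312011719 258.6884460449219 25.50153350830078
in tool [-0.01779834 -0.00118473 -0.00014522]
tops [[np.float64(-41.0), np.float64(-41.0), np.float64(-40.5)], [np.float64(-51.5), np.float64(-52.0), np.float64(-51.5)]]
-48 [(np.float64(-24.0), np.float64(21.0)), (np.float64(56.0), np.float64(68.5))]
-44 [(np.float64(-24.0), np.float64(21.0)), (np.float64(56.0), np.float64(68.5))]
-38 [(np.float64(-82.5), np.float64(-72.0)), (np.float64(-68.0), np.float64(-53.5)), (np.float64(-24.0), np.float64(21.0)), (np.float64(56.0), np.float64(69.0))]
-35 [(np.float64(-133.0), np.float64(-118.5)), (np.float64(-57.5), np.float64(-51.0)), (np.float64(-24.0), np.float64(21.0)), (np.float64(56.0), np.float64(69.0))]
gauge local -17.815142641262096 -70.25390963457087
pocket local -14.409045502766414 -66.71350618652275
```

move_arm(commands=[0,-3.6,3.1,-0.6,0.2,0,0,0,0,0.2,0,0,0,0,0.2,0,0,0,0,0.2,0,0,0,0,0.2,0,0,0,0,0.2,0,0,0,0,0.2,0,0,0,0,0.2])

```text
clock: 10.5
tool_pos: [0.4943, 0.2626, 0.0412]
eef_rot: [-0.623, 0.334, 0.623, 0.334]
wrist_force: [0.2, 0.5, -2.2]
width: 0.555
```

```bash
python3 - <<'E' 2>/dev/null
from h import *
plan([GAUGE_P[0],GAUGE_P[1],0.1],CASE_YAW+90)
snap('wrist','w7'); snap('scene','s7')
i=load('s7')['im']; cv2.imwrite('pics/s7z.png',cv2.resize(i[260:340,300:400,::-1],None,fx=7,fy=7,interpolation=cv2.INTER_CUBIC))
E
python3 gm.py w7 2>/dev/null
```

```text
t=10.50 tcp [0.4943 0.2626 0.0412] zyaw 123.6 j7 1.46 | shift [-58.8  -1.2   0.3] turn about x: -0.2 (or half turn -0.2) F [ 0.2  0.5 -2.2] w 0.555
zc 0.05884185856383777 495.63153076171875 263.3143310546875 25.381826400756836
in tool [-0.01759857 -0.00148732 -0.00017033]
tops [[np.float64(-41.0), np.float64(-41.0), np.float64(-41.0)], [np.float64(-51.5), np.float64(-52.0), np.float64(-52.0)]]
-48 [(np.float64(-24.0), np.float64(21.0)), (np.float64(56.0), np.float64(69.0))]
-44 [(np.float64(-24.0), np.float64(21.0)), (np.float64(56.0), np.float64(69.0))]
-38 [(np.float64(-82.0), np.float64(-54.0)), (np.float64(-24.5), np.float64(21.5)), (np.float64(56.0), np.float64(69.5))]
-35 [(np.float64(-132.0), np.float64(-119.0)), (np.float64(-85.5), np.float64(-69.0)), (np.float64(-65.0), np.float64(-51.0)), (np.float64(-24.0), np.float64(21.0)), (np.float64(55.5), np.float64(68.5))]
gauge local -14.070022990789457 -67.19281398512442
pocket local -14.409045502766414 -66.71350618652275
```

View pics/s7z.png

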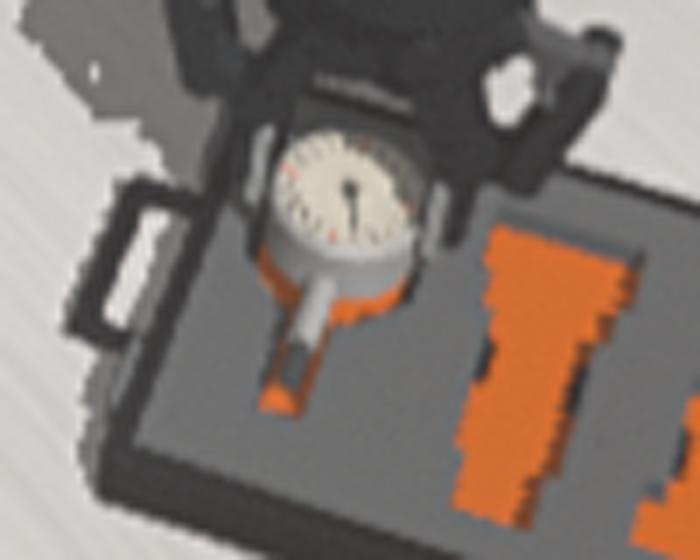

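move_arm(commands=[4,0,0,0,0.2,4,0,0,0,0.2,4,0,0,0,0.2,2,0,0,0,0.2,1,0,0,0,0.2,0,0,0,0,0.2,0,0,0,0,0.2,0,0,0,0,0.2])

```text
clock: 11.6
tool_pos: [0.4949, 0.2623, 0.0267]
eef_rot: [0.623, -0.334, -0.623, -0.335]
wrist_force: [0.9, -2.2, 5.7]
width: 0.565
```

```bash
python3 - <<'E' 2>/dev/null
from h import *
plan([GAUGE_P[0],GAUGE_P[1],0.1],CASE_YAW+90)
snap('wrist','w8')
E
python3 gm.py w8 2>/dev/null
```

```text
t=11.60 tcp [0.4949 0.2623 0.0267] zyaw 123.5 j7 1.45 | shift [-73.3  -0.9   0.8] turn about x: -0.2 (or half turn -0.2) F [ 0.9 -2.2  5.7] w 0.565
zc 0.044470760115006794 495.208251953125 262.3427734375 26.33378791809082
in tool [-0.01778309 -0.00028861 -0.00015962]
tops [[np.float64(-40.5), np.float64(-40.5), np.float64(-40.5)], [np.float64(-51.5), np.float64(-51.5), np.float64(-51.5)]]
-48 [(np.float64(-24.0), np.float64(21.0))]
-44 [(np.float64(-24.0), np.float64(21.0))]
-38 [(np.float64(-82.0), np.float64(-76.5)), (np.float64(-24.0), np.float64(21.0)), (np.float64(56.0), np.float64(62.0))]
-35 [(np.float64(-133.0), np.float64(-118.5)), (np.float64(-24.0), np.float64(21.0)), (np.float64(56.0), np.float64(62.5))]
gauge local -14.961734949439613 -67.7654735140942
pocket local -14.409045502766414 -66.71350618652275
```

View pics/w8.png

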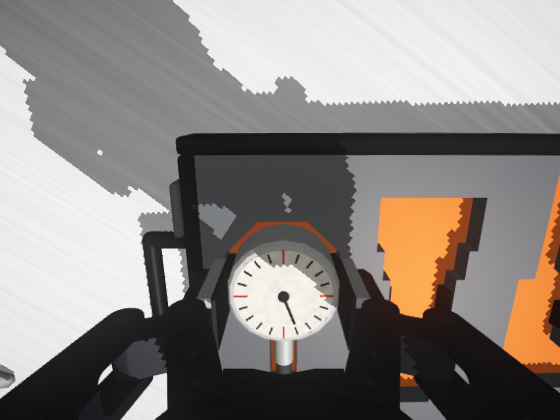

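move_arm(commands=[0,0,0,0,0.75,0,0,0,0,0.75,-20,0,0,0,0.75,-25,0,0,0,0.75,0,-1,0,0,0,0,0,0,0,0,0,0,0,0,0,0,0,0,0,0])

```text
clock: 12.65
tool_pos: [0.4947, 0.263, 0.0705]
eef_rot: [-0.623, 0.335, 0.623, 0.334]
wrist_force: [-0.2, 1.0, 0.3]
width: -0.0
```

```bash
python3 - <<'E' 2>/dev/null
from h import *
plan([GAUGE_P[0],GAUGE_P[1],0.05],CASE_YAW+90)
snap('wrist','w9')
E
python3 gm.py w9 2>/dev/null
```

```text
t=12.65 tcp [0.4947 0.263  0.0705] zyaw 123.6 j7 1.47 | shift [20.5 -0.6  0.2] turn about x: -0.2 (or half turn -0.2) F [-0.2  1.   0.3] w -0.000
zc 0.10960946909032626 493.0498962402344 261.88336181640625 11.934642791748047
in tool [-3.89175322e-02  2.18603290e-03  1.40936921e-05]
tops [[np.float64(-40.5), np.float64(-40.5), np.float64(-40.5)], [np.float64(-52.0), np.float64(-52.0), np.float64(-52.0)]]
-48 [(np.float64(-23.5), np.float64(22.0)), (np.float64(55.5), np.float64(69.0))]
-44 [(np.float64(-24.0), np.float64(21.5)), (np.float64(55.5), np.float64(69.5))]
-38 [(np.float64(-82.5), np.float64(-70.5)), (np.float64(-65.5), np.float64(-54.0)), (np.float64(-23.5), np.float64(21.5)), (np.float64(55.5), np.float64(69.5))]
-35 [(np.float64(-131.5), np.float64(-118.5)), (np.float64(-24.0), np.float64(21.5)), (np.float64(55.5), np.float64(70.0))]
gauge local -17.011577558630734 -66.94834213022247
pocket local -14.409045502766414 -66.71350618652275
```

View pics/w9.png

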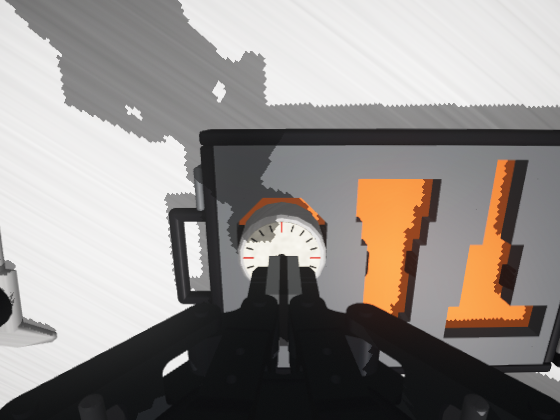

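move_arm(commands=[15,0,0,0,0,9,0,0,0,0,3,0,0,0,0,2,0,0,0,0,2,0,0,0,0,1,0,0,0,0,1,0,0,0,0,0,0,0,0,0])

```text
clock: 13.7
tool_pos: [0.4952, 0.2629, 0.0391]
eef_rot: [0.623, -0.334, -0.623, -0.334]
wrist_force: [-2.8, -2.5, 12.8]
width: 0.005
```

move_arm(commands=[1,0,0,0,0,0.5,0,0,0,0,0,0,0,0,0,0,0,0,0,0,0,0,0,0,0,0,0,0,0,0,0,0,0,0,0,0,0,0,0,0])

```text
clock: 14.7
tool_pos: [0.4952, 0.2629, 0.039]
eef_rot: [0.623, -0.334, -0.623, -0.335]
wrist_force: [-7.4, -4.1, 27.7]
width: -0.001
```

move_arm(commands=[-20,0,0,0,0,-40,0,0,0,0,-50,10,0,0,0.5,0,15,0,0,1,0,0,0,0,1,0,0,0,0,1,0,0,0,0,1,0,0,0,0,1])

```text
clock: 15.7
tool_pos: [0.4744, 0.2495, 0.1462]
eef_rot: [-0.623, 0.335, 0.623, 0.334]
wrist_force: [-0.4, 0.7, 0.7]
width: 0.997
```

```bash
python3 - <<'E' 2>/dev/null
from h import *
plan([GAUGE_P[0],GAUGE_P[1],0.05],CASE_YAW+90)
snap('wrist','w10')
p=load('w10');X=cloud(p,p['d'])
uv=proj(p,[[*GAUGE_P,.039]])[0].astype(int);print(uv)
m=blob(p,X,(uv[0]-60,uv[1]-60,uv[0]+60,uv[1]+60),.033,.046); q=X[m]; print('top',np.median(q[:,2]),'ins',np.nanmedian(X[uv[1]+60:uv[1]+75,uv[0]+30:uv[0]+50,2]))
w=w_at_z(p,max(cv2.findContours(m.astype(np.uint8),0,1)[0],key=len).reshape(-1,2),.039)[:,:2]*1000; print(cv2.minEnclosingCircle(w.astype(np.float32)))
E
```

```text
t=15.70 tcp [0.4744 0.2495 0.1462] zyaw 123.6 j7 1.50 | shift [ 96.2 -25.1   0.2] turn about x: -0.2 (or half turn -0.2) F [-0.4  0.7  0.7] w 0.997
[283 239]
top 0.04068376026613072 ins 0.02738878089900371
((497.0121154785156, 262.99737548828125), 25.65665054321289)
```

View pics/w10.png

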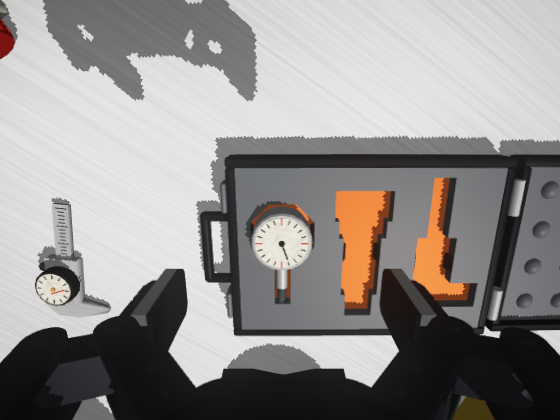

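Gauge seated: its top reads 13.3 mm above the insert, expected 13. Next the caliper.

```bash
python3 - <<'E' 2>/dev/null
from h import *
plan([0.64,0.115,0.16],CASE_YAW+90)
E
```

```text
t=15.75 tcp [0.4744 0.2495 0.1463] zyaw 123.6 j7 1.50 | shift [ -13.8  -63.7 -203.6] turn about x: -0.2 (or half turn -0.2) F [-0.  -0.5 -0.7] w 0.996
```

move_arm(commands=[-14,-13,-41,0,1,0,-13,-41,0,1,0,-13,-41,0,1,0,-13,-41,0,1,0,-12,-40,0,1,0,0,0,0,1,0,0,0,0,1,0,0,0,0,1])

```text
clock: 16.75
tool_pos: [0.6396, 0.1162, 0.1608]
eef_rot: [-0.623, 0.334, 0.624, 0.334]
wrist_force: [0.0, 0.3, 1.2]
width: 1.0
```

```bash
python3 - <<'E' 2>/dev/null
from h import *
plan([0.64,0.115,0.16],CASE_YAW+90)
snap('wrist','w11')
E
```

```text
t=16.75 tcp [0.6396 0.1162 0.1608] zyaw 123.7 j7 1.83 | shift [ 0.7  0.3 -1.2] turn about x: -0.1 (or half turn -0.1) F [0.  0.3 1.2] w 1.000
```

View pics/w11.png

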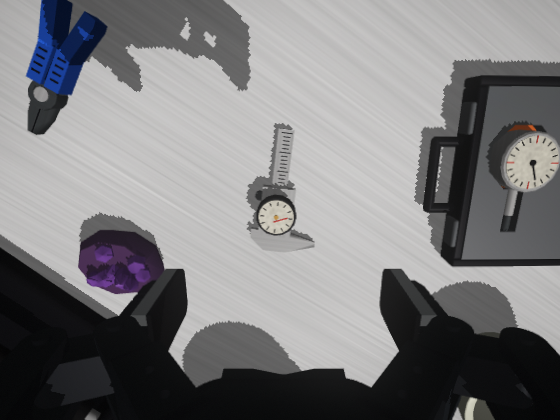

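```bash
cat > cm.py <<'E'
from h import *
import sys
def cal(fn,box,bbox,zt=.024,zb=.007):
    p=load(fn);X=cloud(p,p['d'])
    m=blob(p,X,box,zt-.005,zt+.007); print('dial z',np.median(X[m][:,2]),m.sum())
    w=w_at_z(p,max(cv2.findContours(m.astype(np.uint8),0,1)[0],key=len).reshape(-1,2),zt)[:,:2]*1000
    (cx,cy),r=cv2.minEnclosingCircle(w.astype(np.float32)); print('dial',cx,cy,r)
    mb=blob(p,X,bbox,zb-.0035,zb+.005); ps=np.argwhere(mb)[:,::-1]; w=w_at_z(p,ps,zb)[:,:2]*1000
    print('beam',np.median(X[mb][:,2]),len(ps),cv2.minAreaRect(w.astype(np.float32)))
    vx,vy,x0,y0=cv2.fitLine(w.astype(np.float32),cv2.DIST_L2,0,.01,.01).ravel(); yaw=np.degrees(np.arctan2(vy,vx))
    if vx<0: yaw=(yaw+360)%360-180
    e=w-[cx,cy]; a=np.radians(yaw); al=e@[np.cos(a),np.sin(a)]; pe=e@[-np.sin(a),np.cos(a)]
    print('yaw',yaw,'beam along %.1f..%.1f'%(al.min(),al.max()),'perp mean %.2f  min max %.1f %.1f'%(pe.mean(),np.percentile(pe,2),np.percentile(pe,98)))
if __name__=='__main__':
    cal('w11',(240,185,310,245),(262,120,300,180))
E
python3 cm.py 2>/dev/null
```

```text
dial z 0.025690329488458057 1234
dial 654.3345336914062 118.66094207763672 18.188213348388672
beam 0.008234027857327048 797 ((608.0869140625, 95.5757827758789), (45.53668212890625, 14.011713981628418), 26.660844802856445)
yaw 26.124384 beam along -74.5..-28.9 perp mean -0.38  min max -7.0 6.4
```

```bash
python3 - <<'E' 2>/dev/null
from h import *
plan([0.6543,0.1187,0.010],116.3)
E
```

```text
t=16.80 tcp [0.6397 0.1161 0.1609] zyaw 123.7 j7 1.83 | shift [150.9 -13.6  -6. ] turn about x: 7.4 (or half turn 7.4) F [-0.5  0.   0.4] w 0.998
```

move_arm(commands=[0,-13.6,-6,7.4,1,40,0,0,0,1,50,0,0,0,1,30,0,0,0,1,15,0,0,0,1,10,0,0,0,1,6,0,0,0,1,0,0,0,0,1])

```text
clock: 17.8
tool_pos: [0.6554, 0.1173, 0.0102]
eef_rot: [0.6, -0.374, -0.6, -0.374]
wrist_force: [-0.3, -0.3, 0.6]
width: 1.002
```

```bash
python3 - <<'E' 2>/dev/null
from h import *
plan([0.6543,0.1187,0.010],116.3)
E
```

```text
t=17.80 tcp [0.6554 0.1173 0.0102] zyaw 116.2 j7 1.69 | shift [0.2 0.4 1.7] turn about x: -0.1 (or half turn -0.1) F [-0.3 -0.3  0.6] w 1.002
```

move_arm(commands=[0,0,1.5,0,0.6,0,0,0,0,0.3,0,0,0,0,0.1,0,0,0,0,0.1,0,0,0,0,0.1,0,0,0,0,0.1,0,0,0,0,0.1,0,0,0,0,0.1])

```text
clock: 18.8
tool_pos: [0.6548, 0.1186, 0.0106]
eef_rot: [0.6, -0.374, -0.6, -0.374]
wrist_force: [-1.1, 0.1, 4.8]
width: 0.39
```

```bash
python3 - <<'E' 2>/dev/null
from h import *
plan([CAL_P[0],CAL_P[1],0.1],CASE_YAW+90-0)
E
```

```text
t=18.80 tcp [0.6548 0.1186 0.0106] zyaw 116.2 j7 1.69 | shift [-89.6  69.  333.5] turn about x: -7.6 (or half turn -7.6) F [-1.1  0.1  4.8] w 0.390
```

move_arm(commands=[-30,0,0,0,0.1,-45,20,0,0,0.1,-45,30,20,0,0.1,0,19,50,0,0.1,0,0,55,0,0.1,0,0,55,0,0.1,0,0,55,0,0.1,0,0,50,0,0.1])

```text
clock: 19.8
tool_pos: [0.4656, 0.3457, 0.1297]
eef_rot: [-0.6, 0.374, 0.6, 0.374]
wrist_force: [0.4, -0.4, -0.7]
width: 0.395
```

move_arm(commands=[0,0,48,0,0.1,0,0,0,-7.6,0.1,10,0,0,0,0.1,10,0,0,0,0.1,10,0,0,0,0.1,0,0,0,0,0.1,0,0,0,0,0.1,0,0,0,0,0.1])

```text
clock: 20.8
tool_pos: [0.4459, 0.3872, 0.1001]
eef_rot: [0.624, -0.333, -0.624, -0.334]
wrist_force: [0.9, -0.0, -0.5]
width: 0.389
```

```bash
python3 - <<'E' 2>/dev/null
from h import *
plan([CAL_P[0],CAL_P[1],0.1],CASE_YAW+90-0)
snap('wrist','w12');snap('scene','s12')
E
```

```text
t=20.80 tcp [0.4459 0.3872 0.1001] zyaw 123.7 j7 1.27 | shift [ 0.1 -0.   0.4] turn about x: -0.0 (or half turn -0.0) F [ 0.9 -0.  -0.5] w 0.389
```

View pics/w12.png

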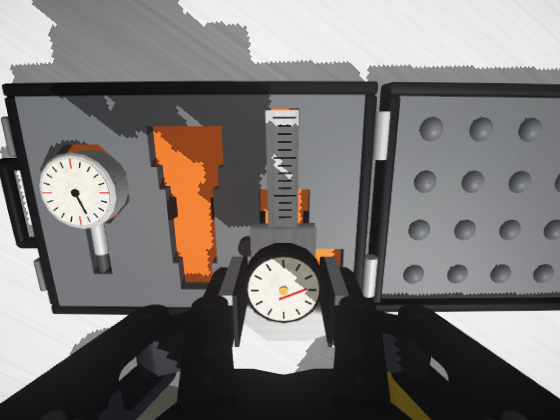

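View pics/s12.png

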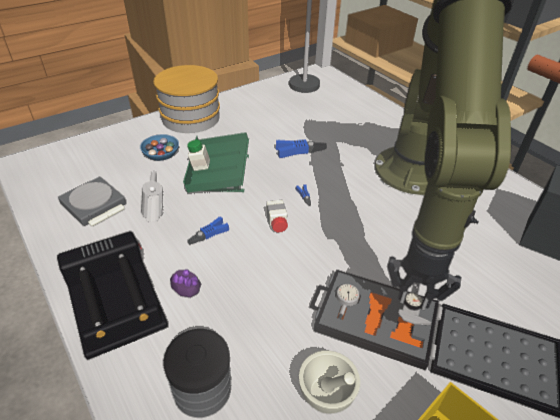

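```bash
cat > cm2.py <<'E'
from h import *
import sys
fn=sys.argv[1]; box=eval(sys.argv[2]); bbox=eval(sys.argv[3]); off=float(sys.argv[4]) # off: TCP z minus underside
p=load(fn);X=cloud(p,p['d']); x,R,s=pose()
zt=x[2]-off+.024; zb=x[2]-off+.007
u0,v0,u1,v1=box; print('z samp dial',np.nanmedian(X[(v0+v1)//2-5:(v0+v1)//2+5,(u0+u1)//2-5:(u0+u1)//2+5,2]),'expect',zt)
# dial centre by white face
hsv=cv2.cvtColor(p['im'],cv2.COLOR_RGB2HSV); m=np.zeros(hsv.shape[:2],np.uint8); m[v0:v1,u0:u1]=(hsv[v0:v1,u0:u1,2]>95)
m=cv2.morphologyEx(m,cv2.MORPH_CLOSE,np.ones((5,5),np.uint8))
n,l,st,c=cv2.connectedComponentsWithStats(m); i=1+np.argmax(st[1:,4]); m=(l==i)
w=w_at_z(p,cv2.convexHull(max(cv2.findContours(m.astype(np.uint8),0,1)[0],key=len)).reshape(-1,2),zt)[:,:2]*1000
(cx,cy),r=cv2.minEnclosingCircle(w.astype(np.float32)); 
mb=blob(p,X,bbox,zb-.004,zb+.006); ps=np.argwhere(mb)[:,::-1]; w=w_at_z(p,ps,zb)[:,:2]*1000
print('dial',cx,cy,r,'beam z',np.median(X[mb][:,2]),'expect',zb,len(ps),cv2.minAreaRect(w.astype(np.float32)))
vx,vy,x0,y0=cv2.fitLine(w.astype(np.float32),cv2.DIST_L2,0,.01,.01).ravel(); yaw=np.degrees(np.arctan2(vy,vx))
if vx<0: yaw=(yaw+360)%360-180
e=w-[cx,cy]; a=np.radians(yaw); al=e@[np.cos(a),np.sin(a)]; pe=e@[-np.sin(a),np.cos(a)]
print('yaw',yaw,'beam along %.1f..%.1f'%(al.min(),al.max()),'perp mean %.2f'%pe.mean())
a=np.radians(CASE_YAW)
L=lambda d:(round(d@[np.cos(a),np.sin(a)],2),round(d@[-np.sin(a),np.cos(a)],2))
print('dial local',L(np.array([cx-470,cy-327])),'pocket',L((CAL_P-[.470,.327])*1000),'beam centroid local',L(w.mean(0)-[470,327]))
print('dial in tool',R.T@(np.array([cx/1000,cy/1000,zt])-x))
z=cv2.medianBlur(rectify(p,np.nan_to_num(X[...,2]).astype(np.float32),(.470,.327),CASE_YAW,.026,(-110,110),(-150,150),interp=cv2.INTER_NEAREST),5); h=(z<.0215)&(z>.008)
for xx in (-62,-60,-50,-45,-40,-20,0,10):
    r=h[int(2*(xx+110))]; d=np.diff(r.astype(int)); print(xx,[(a/2-150,b/2-150) for a,b in zip(np.where(d==1)[0],np.where(d==-1)[0]) if b-a>4])
E
python3 cm2.py w12 "(244,255,325,325)" "(255,110,305,218)" .0106
```

```text
z samp dial 0.11608822802500231 expect 0.113486883729492
dial 451.96044921875 391.3819580078125 21.640172958374023 beam z 0.09771891820977013 expect 0.096486883729492 3442 ((404.01849365234375, 358.6889343261719), (47.90421676635742, 14.02371597290039), 34.46833038330078)
yaw 34.446255 beam along -82.0..-34.1 perp mean 0.26
dial local (np.float64(20.77), np.float64(63.55)) pocket (np.float64(13.47), np.float64(63.86)) beam centroid local (np.float64(-38.29), np.float64(63.1))
dial in tool [-0.01339544 -0.00742766  0.00010546]
-62 [(np.float64(123.5), np.float64(128.0))]
-60 []
-50 [(np.float64(-23.0), np.float64(24.0))]
-45 [(np.float64(-23.0), np.float64(23.5))]
-40 [(np.float64(-78.0), np.float64(-57.0)), (np.float64(-23.0), np.float64(24.0))]
-20 [(np.float64(-128.5), np.float64(-117.5)), (np.float64(-18.5), np.float64(19.5)), (np.float64(124.5), np.float64(128.5))]
0 [(np.float64(-129.0), np.float64(-118.0)), (np.float64(-12.0), np.float64(14.5)), (np.float64(47.0), np.float64(52.5)), (np.float64(73.5), np.float64(80.5)), (np.float64(124.0), np.float64(128.5))]
10 [(np.float64(-129.0), np.float64(-118.0)), (np.float64(-57.5), np.float64(-54.0)), (np.float64(-13.5), np.float64(15.0)), (np.float64(50.0), np.float64(52.5)), (np.float64(74.0), np.float64(78.0)), (np.float64(124.5), np.float64(128.5))]
```

move_arm(commands=[20,-0.6,0,0.4,0.1,20,0,0,0,0.1,12,0,0,0,0.1,6,0,0,0,0.1,0,0,0,0,0.1,0,0,0,0,0.1,0,0,0,0,0.1,0,0,0,0,0.1])

```text
clock: 21.9
tool_pos: [0.4463, 0.3875, 0.0421]
eef_rot: [0.623, -0.335, -0.622, -0.336]
wrist_force: [0.8, 0.5, -1.6]
width: 0.392
```

```bash
python3 - <<'E' 2>/dev/null
from h import *
plan([CAL_P[0],CAL_P[1],0.1],CASE_YAW+90-0)
snap('wrist','w13');snap('scene','s13')
i=load('s13')['im']; cv2.imwrite('pics/s13z.png',cv2.resize(i[270:370,330:450,::-1],None,fx=6,fy=6,interpolation=cv2.INTER_CUBIC))
E
python3 cm2.py w13 "(244,255,325,325)" "(255,110,305,218)" .0106 2>/dev/null
```

```text
t=21.90 tcp [0.4463 0.3875 0.0421] zyaw 123.4 j7 1.24 | shift [-57.9   0.5   0.4] turn about x: -0.4 (or half turn -0.4) F [ 0.8  0.5 -1.6] w 0.392
z samp dial 0.05801928967970148 expect 0.055344184623089925
dial 452.4674377441406 391.6796875 21.659372329711914 beam z 0.039733217272460125 expect 0.03834418462308992 3435 ((404.2586975097656, 359.2759094238281), (47.94518280029297, 14.035951614379883), 34.083831787109375)
yaw 34.091618 beam along -82.1..-34.1 perp mean 0.30
dial local (np.float64(21.36), np.float64(63.52)) pocket (np.float64(13.47), np.float64(63.86)) beam centroid local (np.float64(-37.76), np.float64(63.47))
dial in tool [-0.01339806 -0.00754107  0.00011204]
-62 [(np.float64(55.0), np.float64(72.5)), (np.float64(122.0), np.float64(127.5))]
-60 []
-50 [(np.float64(-22.0), np.float64(23.5))]
-45 [(np.float64(-22.0), np.float64(23.5))]
-40 [(np.float64(-75.0), np.float64(-56.5)), (np.float64(-22.0), np.float64(23.5))]
-20 [(np.float64(-17.5), np.float64(19.5)), (np.float64(122.5), np.float64(128.0))]
0 [(np.float64(-11.5), np.float64(14.5)), (np.float64(123.0), np.float64(128.0))]
10 [(np.float64(-13.5), np.float64(15.0)), (np.float64(123.0), np.float64(128.0))]
```

View pics/w13.png

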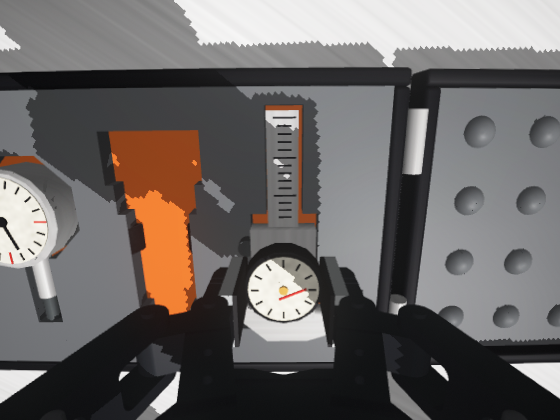

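View pics/s13z.png

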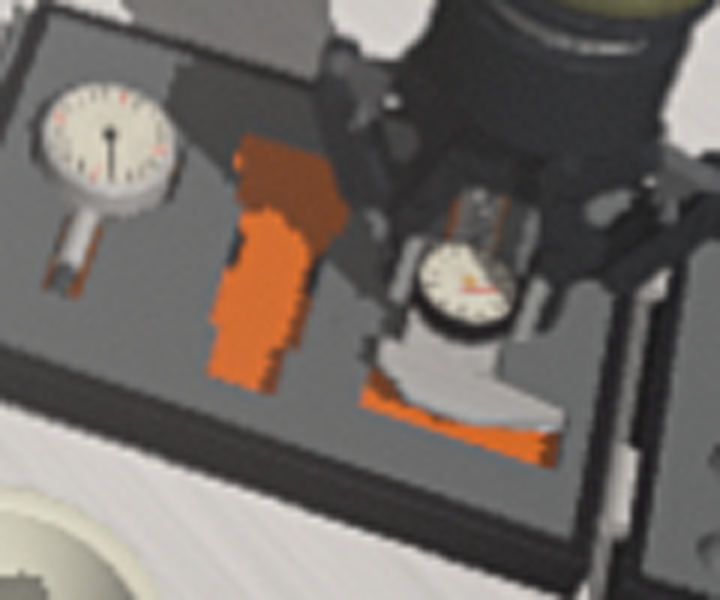

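move_arm(commands=[4,0,0,0,0.1,4,0,0,0,0.1,3,0,0,0,0.1,2,0,0,0,0.1,0,0,0,0,0.1,0,0,0,0,0.1,0,0,0,0,0.1,0,0,0,0,0.1])

```text
clock: 23.0
tool_pos: [0.4463, 0.3878, 0.0292]
eef_rot: [0.623, -0.335, -0.622, -0.336]
wrist_force: [-1.3, -0.2, 5.8]
width: 0.389
```

```bash
python3 - <<'E' 2>/dev/null
from h import *
plan([CAL_P[0],CAL_P[1],0.1],CASE_YAW+90-0)
snap('wrist','w14');snap('scene','s14')
i=load('s14')['im']; cv2.imwrite('pics/s14z.png',cv2.resize(i[270:370,330:450,::-1],None,fx=6,fy=6,interpolation=cv2.INTER_CUBIC))
E
python3 cm2.py w14 "(244,255,325,325)" "(255,110,305,218)" .0106 2>/dev/null | head -3
```

```text
t=23.00 tcp [0.4463 0.3878 0.0292] zyaw 123.4 j7 1.24 | shift [-70.8   0.5   0.1] turn about x: -0.4 (or half turn -0.4) F [-1.3 -0.2  5.8] w 0.389
z samp dial 0.04507205646340408 expect 0.042606027874980294
dial 452.3718566894531 391.9364318847656 21.617345809936523 beam z 0.02716699668085821 expect 0.025606027874980293 3438 ((404.2020568847656, 359.54754638671875), (47.893436431884766, 14.020228385925293), 34.09539794921875)
yaw 34.068626 beam along -82.0..-34.1 perp mean 0.28
```

View pics/s14z.png

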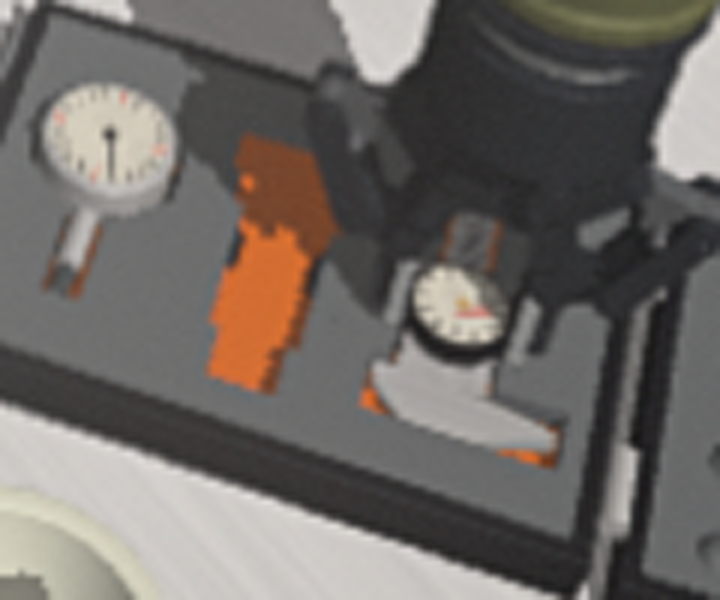

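move_arm(commands=[0,0,0,0,0.65,0,0,0,0,0.65,-20,0,0,0,0.65,-25,0,0,0,0.65,0,0,0,0,0,0,0,0,0,0,0,0,0,0,0,0,0,0,0,0])

```text
clock: 24.1
tool_pos: [0.4459, 0.3871, 0.073]
eef_rot: [-0.622, 0.336, 0.623, 0.335]
wrist_force: [-0.5, -0.4, -0.3]
width: -0.001
```

move_arm(commands=[15,0,0,0,0,11,0,0,0,0,4,0,0,0,0,3,0,0,0,0,2,0,0,0,0,1,0,0,0,0,0,0,0,0,0,0,0,0,0,0])

```text
clock: 25.1
tool_pos: [0.4462, 0.3876, 0.0391]
eef_rot: [0.623, -0.335, -0.622, -0.336]
wrist_force: [-3.8, -2.4, 15.5]
width: 0.001
```

Seated at 39.1 mm. I'll push a touch more, then rise and look.

move_arm(commands=[1,0,0,0,0,0,0,0,0,0,0,0,0,0,0,-20,0,0,0,0,-40,0,0,0,0,-50,10,0,0,0.5,0,15,0,0,1,0,0,0,0,1])

```text
clock: 26.1
tool_pos: [0.4247, 0.3733, 0.147]
eef_rot: [0.623, -0.335, -0.622, -0.335]
wrist_force: [0.6, 0.3, 0.3]
width: 0.633
```

move_arm(commands=[-20,0,-40,0,1,0,0,-20,0,1,0,0,0,0,1,0,0,0,0,1,0,0,0,0,1,0,0,0,0,1,0,0,0,0,1,0,0,0,0,1])

```text
clock: 27.1
tool_pos: [0.4582, 0.3237, 0.1668]
eef_rot: [0.623, -0.335, -0.622, -0.335]
wrist_force: [-0.1, -0.2, -0.2]
width: 1.002
```

```bash
python3 - <<'E' 2>/dev/null
from h import *
snap('wrist','w15')
p=load('w15');X=cloud(p,p['d'])
for n,P in (('g',GAUGE_P),('c',CAL_P)):
    uv=proj(p,[[*P,.039]])[0].astype(int);print(n,uv,'top',np.nanmedian(X[uv[1]-6:uv[1]+6,uv[0]-6:uv[0]+6,2]))
a=np.radians(CASE_YAW)
def at(x,y,z): 
    W=[.470+(x*np.cos(a)-y*np.sin(a))/1000,.327+(x*np.sin(a)+y*np.cos(a))/1000,z]; uv=proj(p,[W])[0].astype(int); return uv,np.nanmedian(X[uv[1]-2:uv[1]+3,uv[0]-2:uv[0]+3,2])
print('beam end',at(-55,63.8,.022),'jaw',at(43,90,.022),'insert',at(-55,85,.026), at(-20,35,.026),'stem',at(40,-67,.026))
plan([0.63,-0.11,0.16],90)
E
```

```text
g [199 200] top 0.040890513930790184
c [352 230] top 0.040906379088450774
beam end (array([352, 149]), np.float64(0.023368381527481587)) jaw (array([374, 253]), np.float64(0.023533780440281128)) insert (array([378, 149]), np.float64(0.02722226961636083)) (array([318, 189]), np.float64(0.0276693123817748)) stem (array([207, 253]), np.float64(0.025711899691675595))
t=27.15 tcp [0.4582 0.3236 0.1668] zyaw 123.4 j7 1.38 | shift [   6.8   95.  -456.6] turn about x: 33.4 (or half turn 33.4) F [ 0.1 -0.5 -0.4] w 1.000
```

View pics/w15.png

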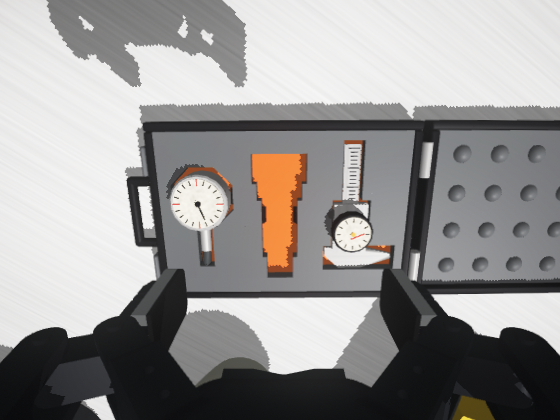

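move_arm(commands=[0,12,-58,0,1,0,12,-58,0,1,0,12,-58,0,1,0,12,-58,0,1,0,12,-58,0,1,0,12,-58,0,1,0,12,-58,0,1,0,11,-50,0,1])

```text
clock: 28.15
tool_pos: [0.6302, -0.1122, 0.1668]
eef_rot: [0.622, -0.336, -0.622, -0.336]
wrist_force: [0.8, 0.3, 0.1]
width: 1.001
```

move_arm(commands=[0,0,0,10,1,0,0,0,10,1,0,0,0,10,1,0,0,0,3,1,0,0,0,0,1,0,0,0,0,1,0,0,0,0,1,0,0,0,0,1])

```text
clock: 29.15
tool_pos: [0.6296, -0.1096, 0.1668]
eef_rot: [-0.502, 0.498, 0.502, 0.498]
wrist_force: [0.0, -0.1, 0.1]
width: 1.001
```

```bash
python3 - <<'E' 2>/dev/null
from h import *
plan([0.63,-0.11,0.16],90)
snap('wrist','w16')
E
```

```text
t=29.15 tcp [ 0.6296 -0.1096  0.1668] zyaw 90.4 j7 1.71 | shift [ 6.8 -0.4 -0.4] turn about x: 0.4 (or half turn 0.4) F [ 0.  -0.1  0.1] w 1.001
```

View pics/w16.png

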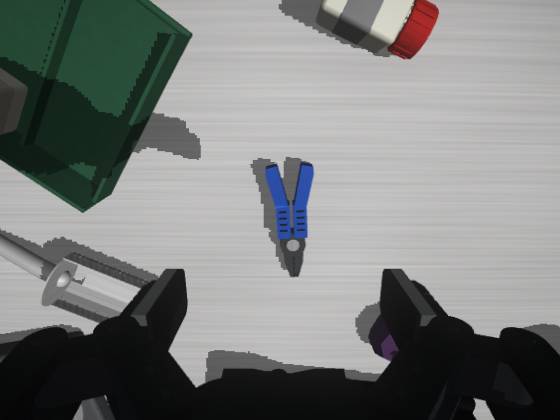

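```bash
cat > pm.py <<'E'
from h import *
def pl(fn,box,z0=0.):
    p=load(fn);X=cloud(p,p['d']); u0,v0,u1,v1=box
    m=blob(p,X,box,z0+.0145,z0+.027)   # 20mm thick handles
    ps=np.argwhere(m)[:,::-1]; w=w_at_z(p,ps,z0+.020)[:,:2]*1000
    m2=blob(p,X,box,z0+.0065,z0+.0145); ps2=np.argwhere(m2)[:,::-1]; w2=w_at_z(p,ps2,z0+.012)[:,:2]*1000
    print('handle z',np.median(X[m][:,2]),m.sum(),'jaw z',np.median(X[m2][:,2]),m2.sum())
    tip_rough=w2.mean(0); ax=tip_rough-w.mean(0); yaw=np.arctan2(ax[1],ax[0])
    for it in range(6):
        e=np.array([np.cos(yaw),np.sin(yaw)]);n=np.array([-e[1],e[0]])
        al=w@e; pe=w@n; xs=np.arange(al.min()+4,al.max()-4,1.5); mid=[];wid=[]
        for s in xs:
            q=pe[abs(al-s)<1.5]; mid.append((q.min()+q.max())/2); wid.append(q.max()-q.min())
        yaw+=np.arctan(np.polyfit(xs,mid,1)[0])
    al2=w2@e
    print('yaw',np.degrees(yaw)); print('along',al.min(),al.max(),'jaw',al2.min(),al2.max(),'total',max(al2.max(),al.max())-al.min())
    print('widths',[(round(s-al.min()-54,0),round(k,1),round(mm-np.mean(mid),1)) for s,k,mm in list(zip(xs,wid,mid))[::4]])
    for nm,s in (('from handles',al.min()+54),('from tip',al2.max()-58)): print(nm,e*s+n*np.mean(mid))
    return yaw
if __name__=='__main__': 
    import sys; pl(sys.argv[1],eval(sys.argv[2]),float(sys.argv[3]))
E
python3 pm.py w16 "(245,155,325,285)" 0
```

```text
handle z 0.02100867321709334 2385 jaw z 0.013257325377200898 294
yaw 3.5439461132748877
along 592.1057073253058 678.3404283251406 jaw 681.013062560846 704.7004396070939 total 112.59473228178808
widths [(np.float64(-50.0), np.float64(41.5), np.float64(0.2)), (np.float64(-44.0), np.float64(41.7), np.float64(-0.1)), (np.float64(-38.0), np.float64(39.3), np.float64(0.1)), (np.float64(-32.0), np.float64(35.9), np.float64(-0.2)), (np.float64(-26.0), np.float64(32.6), np.float64(0.4)), (np.float64(-20.0), np.float64(29.9), np.float64(-0.3)), (np.float64(-14.0), np.float64(27.4), np.float64(-0.2)), (np.float64(-8.0), np.float64(26.7), np.float64(-0.0)), (np.float64(-2.0), np.float64(27.7), np.float64(0.1)), (np.float64(4.0), np.float64(27.9), np.float64(-0.1)), (np.float64(10.0), np.float64(27.2), np.float64(0.0)), (np.float64(16.0), np.float64(22.5), np.float64(0.2)), (np.float64(22.0), np.float64(22.7), np.float64(-0.1)), (np.float64(28.0), np.float64(19.9), np.float64(0.2))]
from handles [ 653.62351133 -101.39866783]
from tip [ 654.2171063  -101.36190499]
```

```bash
python3 - <<'E' 2>/dev/null
from h import *
plan([0.6538,-0.1014,0.0095],93.5)
E
```

```text
t=29.20 tcp [ 0.6296 -0.1096  0.1668] zyaw 90.4 j7 1.71 | shift [157.3 -24.2   8.1] turn about x: -3.1 (or half turn -3.1) F [ 0.5 -0.1  0.1] w 1.006
```

move_arm(commands=[0,-24,8,-3.1,1,45,0,0,0,1,50,0,0,0,1,30,0,0,0,1,16,0,0,0,1,10,0,0,0,1,6,0,0,0,1,0,0,0,0,1])

```text
clock: 30.2
tool_pos: [0.6539, -0.1014, 0.0102]
eef_rot: [0.515, -0.485, -0.515, -0.485]
wrist_force: [-0.4, 0.2, 0.6]
width: 1.001
```

```bash
python3 - <<'E' 2>/dev/null
from h import *
plan([0.6538,-0.1014,0.0095],93.5)
E
```

```text
t=30.20 tcp [ 0.6539 -0.1014  0.0102] zyaw 93.5 j7 1.73 | shift [0.7 0.1 0.1] turn about x: -0.0 (or half turn -0.0) F [-0.4  0.2  0.6] w 1.001
```

move_arm(commands=[0,0,0,0,0.6,0,0,0,0,0.3,0,0,0,0,0.05,0,0,0,0,0.05,0,0,0,0,0.05,0,0,0,0,0.05,0,0,0,0,0.05,0,0,0,0,0.05])

```text
clock: 31.2
tool_pos: [0.654, -0.1015, 0.0104]
eef_rot: [0.515, -0.485, -0.515, -0.485]
wrist_force: [-0.3, 0.4, 4.9]
width: 0.307
```

```bash
python3 - <<'E' 2>/dev/null
from h import *
plan([PLIERS_P[0],PLIERS_P[1],0.11],CASE_YAW+90-0.2)
E
```

```text
t=31.20 tcp [ 0.654  -0.1015  0.0104] zyaw 93.5 j7 1.73 | shift [-99.9 155.2 441.4] turn about x: -30.1 (or half turn -30.1) F [-0.3  0.4  4.9] w 0.307
```

move_arm(commands=[-30,0,0,0,0.05,-40,15,30,0,0.05,-30,20,45,0,0.05,0,25,52,0,0.05,0,25,52,0,0.05,0,20,52,0,0.05,0,20,52,0,0.05,0,15,52,0,0.05])

```text
clock: 32.2
tool_pos: [0.4923, 0.2259, 0.1095]
eef_rot: [-0.515, 0.485, 0.515, 0.484]
wrist_force: [1.3, -0.0, -0.7]
width: 0.305
```

move_arm(commands=[0,15,52,0,0.05,0,0,54,0,0.05,0,0,0,-10,0.05,0,0,0,-10,0.05,0,0,0,-10.1,0.05,0,0,0,0,0.05,0,0,0,0,0.05,0,0,0,0,0.05])

```text
clock: 33.2
tool_pos: [0.4722, 0.3294, 0.1097]
eef_rot: [0.623, -0.335, -0.623, -0.335]
wrist_force: [-0.1, -0.4, -0.6]
width: 0.307
```

```bash
python3 - <<'E' 2>/dev/null
from h import *
plan([PLIERS_P[0],PLIERS_P[1],0.11],CASE_YAW+90-0.2)
snap('wrist','w17')
E
```

```text
t=33.20 tcp [0.4722 0.3294 0.1097] zyaw 123.4 j7 1.40 | shift [-0.3 -0.3  0.2] turn about x: -0.1 (or half turn -0.1) F [-0.1 -0.4 -0.6] w 0.307
```

View pics/w17.png

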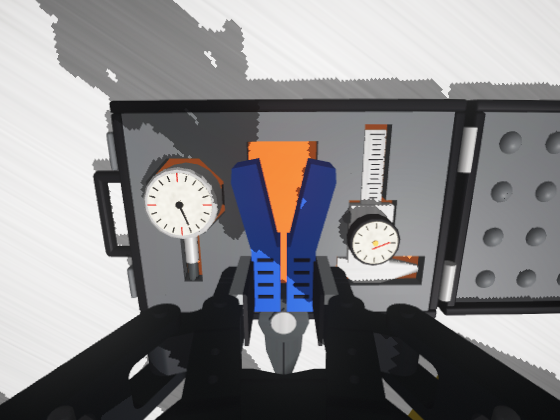

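move_arm(commands=[25,0,0,0,0.05,25,0,0,0,0.05,10,0,0,0,0.05,7,0,0,0,0.05,0,0,0,0,0.05,0,0,0,0,0.05,0,0,0,0,0.05,0,0,0,0,0.05])

```text
clock: 34.25
tool_pos: [0.4724, 0.3295, 0.0431]
eef_rot: [0.623, -0.334, -0.623, -0.335]
wrist_force: [-0.0, 0.1, -1.5]
width: 0.311
```

```bash
cat > pm2.py <<'E'
from h import *
import sys
fn=sys.argv[1]; p=load(fn); x,R,s=pose(); zu=x[2]-.0104; X=cloud(p,p['d'])
hsv=cv2.cvtColor(p['im'],cv2.COLOR_RGB2HSV); m=((hsv[...,0]>100)&(hsv[...,0]<130)&(hsv[...,1]>120)); m[:,:200]=0; m[:,370:]=0
m&=(X[...,2]>zu+.017)
ps=np.argwhere(m)[:,::-1]; print(len(ps),ps.min(0),ps.max(0),'z',np.nanmedian(X[m][:,2]),'exp',zu+.02)
w=w_at_z(p,ps,zu+.02)[:,:2]*1000
a=np.radians(CASE_YAW); e=np.array([np.cos(a),np.sin(a)]);n=np.array([-e[1],e[0]]); d=w-[470,327]; al=d@e; pe=d@n
print('handle end local x',np.percentile(al,.3),'-> origin',np.percentile(al,.3)+54)
xs=np.arange(al.min()+5,al.min()+40,2); mid=[]
for k in xs:
    q=pe[abs(al-k)<1.5]; mid.append((q.min()+q.max())/2); 
f=np.polyfit(xs,mid,1); xo=np.percentile(al,.3)+54; print('dyaw',np.degrees(np.arctan(f[0])),'y at origin',np.polyval(f,xo))
d=(PLIERS_P-[.47,.327])*1000; print('pocket',d@e,d@n)
z=cv2.medianBlur(rectify(p,np.nan_to_num(X[...,2]).astype(np.float32),(.470,.327),CASE_YAW,.026,(-110,110),(-150,150),interp=cv2.INTER_NEAREST),5); h=(z<.0215)&(z>.008)
print('pocket top edge',[(80+np.argmax(h[80:,int(2*(c+150))]))/2-110 for c in (-15,-5,0,5,15)])
E
python3 - <<'E' 2>/dev/null
from h import *
plan([PLIERS_P[0],PLIERS_P[1],0.041],CASE_YAW+90-0.2)
snap('wrist','w18');snap('scene','s18')
i=load('s18')['im']; cv2.imwrite('pics/s18z.png',cv2.resize(i[270:370,330:450,::-1],None,fx=6,fy=6,interpolation=cv2.INTER_CUBIC))
E
python3 pm2.py w18 2>/dev/null
```

```text
t=34.25 tcp [0.4724 0.3295 0.0431] zyaw 123.6 j7 1.38 | shift [ 2.1 -0.1  0.2] turn about x: 0.0 (or half turn 0.0) F [-0.   0.1 -1.5] w 0.311
8060 [231 162] [335 311] z 0.05397248898720809 exp 0.052542378195220424
handle end local x -50.01011137149335 -> origin 3.989888628506648
dyaw -0.1962955621193334 y at origin 0.5806734202088917
pocket 3.4958215387020606 0.9652625391812956
pocket top edge [np.float64(-52.0), np.float64(-52.0), np.float64(-52.0), np.float64(-52.0), np.float64(-52.0)]
```

View pics/s18z.png

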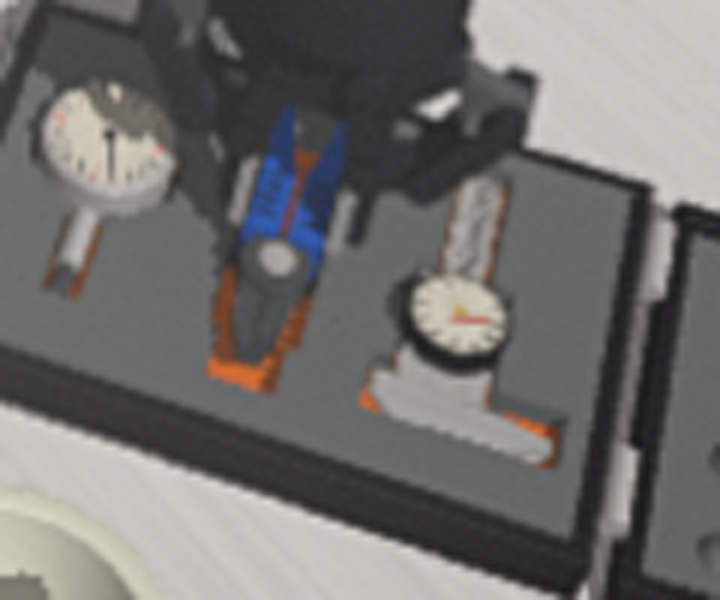

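View pics/w18.png

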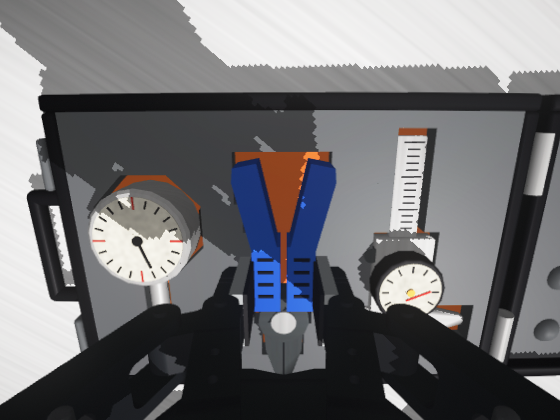

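move_arm(commands=[4,0.3,0.3,0,0.05,4,0,0,0,0.05,3,0,0,0,0.05,2,0,0,0,0.05,0,0,0,0,0.05,0,0,0,0,0.05,0,0,0,0,0.05,0,0,0,0,0.05])

```text
clock: 35.35
tool_pos: [0.4723, 0.329, 0.0298]
eef_rot: [0.623, -0.335, -0.623, -0.334]
wrist_force: [2.1, -4.4, -0.7]
width: 0.308
```

```bash
python3 - <<'E' 2>/dev/null
from h import *
plan([PLIERS_P[0],PLIERS_P[1],0.041],CASE_YAW+90-0.2)
snap('wrist','w19');snap('scene','s19')
i=load('s19')['im']; cv2.imwrite('pics/s19z.png',cv2.resize(i[270:370,330:450,::-1],None,fx=6,fy=6,interpolation=cv2.INTER_CUBIC))
E
python3 pm2.py w19 2>/dev/null
```

```text
t=35.35 tcp [0.4723 0.329  0.0298] zyaw 123.5 j7 1.38 | shift [-11.2  -0.5   0.6] turn about x: -0.0 (or half turn -0.0) F [ 2.1 -4.4 -0.7] w 0.308
8061 [231 163] [335 311] z 0.04060645945128255 exp 0.0393391780216779
handle end local x -50.42010433988723 -> origin 3.5798956601127685
dyaw -0.009641044532599646 y at origin 0.504040643401446
pocket 3.4958215387020606 0.9652625391812956
pocket top edge [np.float64(30.0), np.float64(-52.0), np.float64(-52.0), np.float64(-52.0), np.float64(-52.0)]
```

View pics/s19z.png

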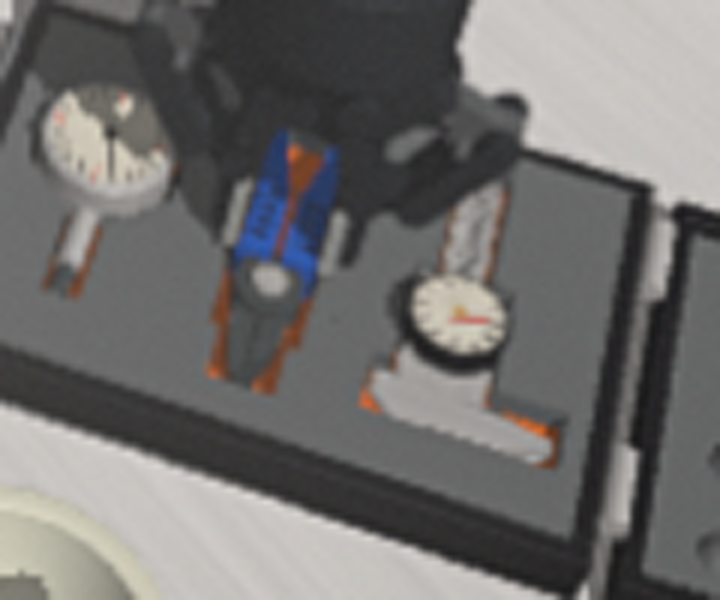

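move_arm(commands=[0,0,0.5,0,0.05,0,0,0,0,0.5,0,0,0,0,0.5,-20,0,0,0,0.5,-20,0,0,0,0,0,0,0,0,0,0,0,0,0,0,0,0,0,0,0])

```text
clock: 36.45
tool_pos: [0.4711, 0.3298, 0.0689]
eef_rot: [-0.623, 0.335, 0.623, 0.334]
wrist_force: [-0.1, -0.4, 0.4]
width: 0.002
```

```bash
python3 - <<'E' 2>/dev/null
from h import *
plan([PLIERS_P[0],PLIERS_P[1],0.041],CASE_YAW+90-0.2)
snap('wrist','w20')
E
```

```text
t=36.45 tcp [0.4711 0.3298 0.0689] zyaw 123.6 j7 1.39 | shift [27.9 -1.1 -0.7] turn about x: 0.0 (or half turn 0.0) F [-0.1 -0.4  0.4] w 0.002
```

View pics/w20.png

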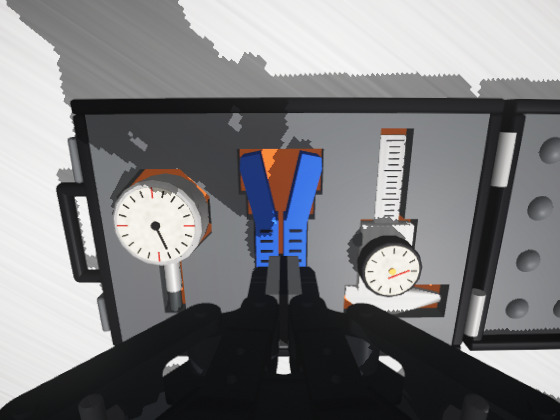

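move_arm(commands=[16,-1,0,0,0,11,0,0,0,0,3,0,0,0,0,3,0,0,0,0,2,0,0,0,0,1,0,0,0,0,0,0,0,0,0,0,0,0,0,0])

```text
clock: 37.5
tool_pos: [0.473, 0.3297, 0.0351]
eef_rot: [0.623, -0.335, -0.622, -0.335]
wrist_force: [-2.9, -4.7, 18.5]
width: -0.001
```

move_arm(commands=[1,0,0,0,0,0,0,0,0,0,-20,0,0,0,0,-40,0,0,0,0,-50,12,0,0,0.5,-20,12,0,0,1,0,0,0,0,1,0,0,0,0,1])

```text
clock: 38.5
tool_pos: [0.4523, 0.3171, 0.1617]
eef_rot: [-0.623, 0.335, 0.623, 0.334]
wrist_force: [0.1, -0.1, -0.3]
width: 0.848
```

```bash
python3 - <<'E' 2>/dev/null
from h import *
snap('wrist','w21')
p=load('w21');X=cloud(p,p['d'])
a=np.radians(CASE_YAW)
def at(n,x,y,z): 
    W=[.470+(x*np.cos(a)-y*np.sin(a))/1000,.327+(x*np.sin(a)+y*np.cos(a))/1000,z]; uv=proj(p,[W])[0].astype(int); print(n,uv,'exp',z,np.nanmedian(X[uv[1]-2:uv[1]+3,uv[0]-2:uv[0]+3,2]))
at('handleL',-30,-12,.035);at('handleR',-30,14,.035);at('handle L near',0,-8,.035);at('R',0,9,.035);at('jaw',40,1,.027);at('gauge',-14,-67,.039);at('cal',13.5,63.8,.039);at('ins',-20,35,.026);at('ins',-20,-35,.026)
plan([0.47,-0.16,0.28],100)
E
```

```text
handleL [266 192] exp 0.035 0.036283909392158684
handleR [297 192] exp 0.035 0.03633812485541248
handle L near [272 226] exp 0.035 0.03636963748548615
R [291 226] exp 0.035 0.03606188941368186
jaw [282 264] exp 0.027 0.03216225049157237
gauge [201 212] exp 0.039 0.040942793185519924
cal [355 242] exp 0.039 0.04105192703543977
ins [321 201] exp 0.026 0.0275790701279145
ins [241 201] exp 0.026 0.027313095877691835
t=38.55 tcp [0.4522 0.317  0.1614] zyaw 123.6 j7 1.41 | shift [-118.1  249.1 -407.3] turn about x: 23.6 (or half turn 23.6) F [-0.6  0.2  0.8] w 0.925
```

View pics/w21.png

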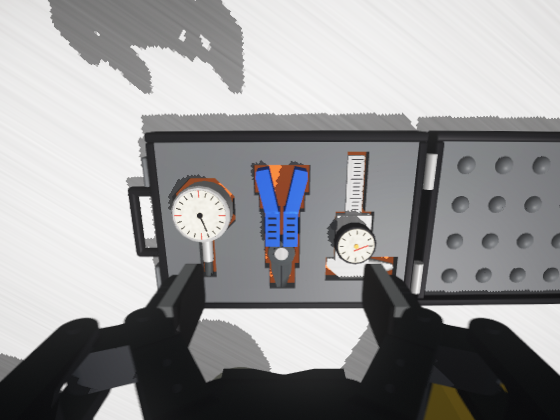

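All three tools are seated. Next, the jar and the rack.

move_arm(commands=[-30,30,-48,0,1,-30,30,-48,0,1,-30,30,-48,0,1,-28,30,-48,0,1,0,32,-52,0,1,0,32,-52,0,1,0,32,-52,0,1,0,32,-52,0,1])

```text
clock: 39.55
tool_pos: [0.4667, -0.1504, 0.2771]
eef_rot: [-0.623, 0.334, 0.624, 0.334]
wrist_force: [1.1, -0.4, -0.3]
width: 1.0
```

move_arm(commands=[0,0,0,10,1,0,0,0,10,1,0,0,0,3.6,1,0,0,0,0,1,0,0,0,0,1,0,0,0,0,1,0,0,0,0,1,0,0,0,0,1])

```text
clock: 40.55
tool_pos: [0.4667, -0.1485, 0.2783]
eef_rot: [0.542, -0.455, -0.541, -0.455]
wrist_force: [-0.6, -0.1, -0.3]
width: 0.999
```

```bash
python3 - <<'E' 2>/dev/null
from h import *
plan([0.47,-0.16,0.28],100)
snap('wrist','w22')
E
```

```text
t=40.55 tcp [ 0.4667 -0.1485  0.2783] zyaw 100.0 j7 2.04 | shift [ -1.7  -1.2 -11.9] turn about x: -0.0 (or half turn -0.0) F [-0.6 -0.1 -0.3] w 0.999
```

View pics/w22.png

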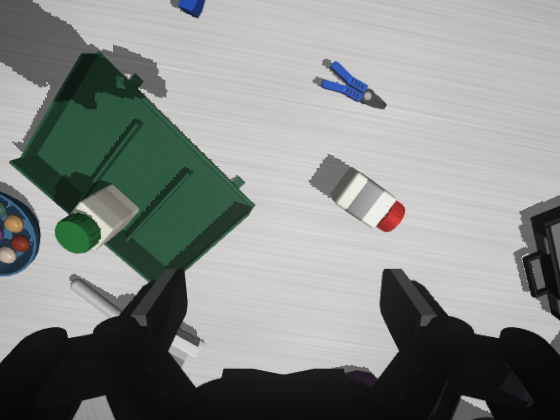

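```bash
python3 - <<'E' 2>/dev/null
from h import *
p=load('w22'); X=cloud(p,p['d'])
hsv=cv2.cvtColor(p['im'],cv2.COLOR_RGB2HSV)
m=((hsv[...,0]>60)&(hsv[...,0]<95)&(hsv[...,1]>100)&(X[...,2]>.005)&(X[...,2]<.085)); m=cv2.erode(m.astype(np.uint8),np.ones((3,3)))>0
q=X[m]; q=q[~np.isnan(q).any(1)]
# RANSAC plane
best=0; rng=np.random.default_rng(0)
for _ in range(500):
    a=q[rng.choice(len(q),3)]; n=np.cross(a[1]-a[0],a[2]-a[0]); n/=np.linalg.norm(n)+1e-12
    if abs(n[2])<.9: continue
    k=(abs((q-a[0])@n)<.002).sum()
    if k>best: best=k;bn=n;ba=a[0]
inl=abs((q-ba)@bn)<.003; c=q[inl].mean(0); u,s,vt=np.linalg.svd(q[inl]-c,full_matrices=False); n=vt[2]*np.sign(vt[2][2])
print('n',n,'tilt',np.degrees(np.arccos(n[2])),np.arccos(n[2]),'downhill yaw',np.degrees(np.arctan2(n[1],n[0])),inl.sum(),len(q),c)
np.savez('pics/plane.npz',n=n,c=c)
for nm,(u,v) in dict(frontL=(97,58),frontR=(247,203),fmid=(170,130),fmid2=(163,135),tab1=(133,82),tab2=(238,183),stopL=(20,160),stopR=(158,277),deck=(150,220),rib=(160,205),jarlid=(75,235),cheekR=(210,240),decklow=(60,190)).items(): print(nm,np.round(X[v,u],4))
E
```

```text
n [ 0.16820877 -0.1242684   0.9778871 ] tilt 12.071578296263478 0.2106887871820852 downhill yaw -36.45605429186228 17683 20786 [ 0.47857611 -0.32133456  0.03661959]
frontL [ 0.3727 -0.3617  0.0499]
frontR [ 0.5004 -0.1851  0.0499]
fmid [ 0.4329 -0.2797  0.051 ]
fmid2 [ 0.4401 -0.2884  0.0465]
tab1 [ 0.3896 -0.3423  0.0054]
tab2 [ 0.4886 -0.203   0.0062]
stopL [ 0.4966 -0.4523  0.0432]
stopR [ 0.6204 -0.2845  0.0396]
deck [ 0.5498 -0.3036  0.0271]
rib [ 0.5217 -0.2862  0.0459]
jarlid [ 0.549  -0.3514  0.1052]
cheekR [ 0.5596 -0.2247  0.036 ]
decklow [ 0.5268 -0.41    0.0371]
```

```bash
python3 - <<'E' 2>/dev/null
from h import *
p=load('w22'); X=cloud(p,p['d']); pl=np.load('pics/plane.npz'); n=pl['n'];c=pl['c']
x=np.array([0,0,-1.]); x-=x@n*n; x/=np.linalg.norm(x); y=np.cross(n,x); Rd=np.c_[x,y,n]
L=(X-c)@Rd*1000
H=np.full((500,600),np.nan,np.float32) # x -125..125, y -150..150 at .5mm
ok=~np.isnan(L).any(-1); li=L[ok]
a=((li[:,0]+125)*2).astype(int); b=((li[:,1]+150)*2).astype(int); k=(a>=0)&(a<500)&(b>=0)&(b<600)
H[a[k],b[k]]=li[k,2]
vis=np.clip((np.nan_to_num(H,nan=-10)+10)*4,0,255).astype(np.uint8); vis=cv2.dilate(vis,np.ones((3,3)))
cv2.imwrite('pics/deckh.png',vis)
# front edge: along lanes, deck points |h|<3, min x
for yy in range(-100,110,20):
    s=li[(abs(li[:,1]-yy)<3)&(abs(li[:,2])<3)]
    st=li[(abs(li[:,1]-yy)<3)&(li[:,2]>15)&(li[:,0]>20)]
    print(yy,len(s),'x min/max', np.percentile(s[:,0],[.5,99.5]).round(1) if len(s) else None,'stop',np.percentile(st[:,0],[1,50]).round(1) if len(st) else None)
for xx in (-60,-40,-20,0,20):
    s=li[(abs(li[:,0]-xx)<4)&(li[:,2]>5)&(li[:,2]<26)]
    h,e=np.histogram(s[:,1],np.arange(-140,140,2)); print(xx,[(int(e[i]),int(h[i])) for i in range(len(h)) if h[i]>3])
np.savez('pics/deck0.npz',Rd=Rd,c=c)
E
```

```text
-100 80 x min/max [-68.2 175.8] stop [21.5 56.1]
-80 731 x min/max [-68.7 169.7] stop [88.6 91. ]
-60 708 x min/max [-68.5 170.7] stop [ 87.9 156. ]
-40 725 x min/max [-68.7 184.5] stop [ 87.9 197.5]
-20 443 x min/max [-68.8 187.5] stop [ 88.1 229.9]
0 486 x min/max [-69.3 189. ] stop [41.8 62.2]
20 500 x min/max [-69.2 185.9] stop [41.6 71.8]
40 623 x min/max [-69.1 186. ] stop [ 43.1 204.2]
60 644 x min/max [-68.9 186.7] stop [ 87.6 242.2]
80 612 x min/max [-69.2 183.7] stop [ 88.  194.3]
100 609 x min/max [-69.5 184. ] stop [ 88.2 189. ]
-60 [(-100, 11), (-98, 75), (-96, 7), (126, 11), (128, 15), (130, 6)]
-40 [(-100, 11), (-98, 61), (-96, 17), (-24, 4), (-22, 12), (-20, 10), (50, 5), (52, 11), (54, 5), (126, 6), (128, 16), (130, 6)]
-20 [(-100, 11), (-98, 51), (-96, 23), (-24, 7), (-22, 16), (-20, 9), (50, 4), (52, 13), (54, 6), (128, 20), (130, 4)]
0 [(-100, 6), (-98, 46), (-96, 29), (-24, 7), (-22, 14), (-20, 10), (50, 5), (52, 8), (128, 17), (130, 6)]
20 [(-100, 5), (-98, 58), (-24, 5), (-22, 18), (-20, 5), (52, 11), (54, 5), (128, 17), (130, 6)]
```

View pics/deckh.png

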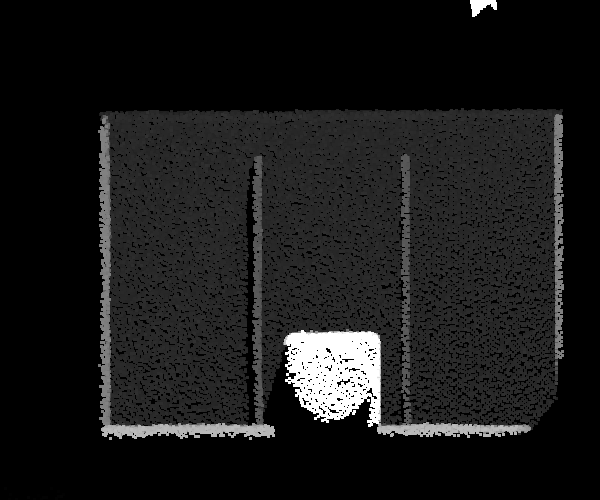

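```bash
cat > jm.py <<'E'
from h import *
import sys
def jar(fn,box):
    p=load(fn);X=cloud(p,p['d'])
    m=blob(p,X,box,.036,.056)
    hsv=cv2.cvtColor(p['im'],cv2.COLOR_RGB2HSV); red=((hsv[...,0]<8)|(hsv[...,0]>172))&(hsv[...,1]>130)
    b=m&~cv2.dilate(red.astype(np.uint8),np.ones((3,3))).astype(bool); 
    # keep flat top only
    b&=abs(X[...,2]-np.nanmedian(X[b][:,2]))<.003
    w=w_at_z(p,np.argwhere(b)[:,::-1],.046)[:,:2]*1000; r=cv2.minAreaRect(w.astype(np.float32))
    lr=m&red; wl=X[lr][:,:2]*1000
    print('z',np.median(X[b][:,2]),r,'lid c',wl.mean(0), 'lid extent')
    c=np.array(r[0]); d=wl.mean(0)-c; print('dir lid',np.degrees(np.arctan2(d[1],d[0])))
    al=(w-c)@(d/np.linalg.norm(d)); L=(wl-c)@(d/np.linalg.norm(d)); print('along body',np.percentile(al,[.5,99.5]),'lid',np.percentile(L,[1,99]))
if __name__=='__main__': jar(sys.argv[1],eval(sys.argv[2]))
E
python3 jm.py w22 "(310,150,420,245)" 2>/dev/null
python3 - <<'E'
from h import *
d=np.load('pics/deck0.npz');Rd=d['Rd'];c=d['c']
o=c+Rd@np.array([.0865,.0155,0]); print('rack origin',o); np.savez('pics/rack.npz',R=Rd,o=o)
for n,q in (('cheek+ front top',(-.155,.1135,.022)),('lane+ front',(-.155,.074,0)),('lane+ end',(-.023,.074,0)),('lane- end',(-.023,-.074,0)),('stored',(-.023,0,0))): print(n,np.round(o+Rd@np.array(q),4))
print(Rd.round(3))
E
```

```text
z 0.04725384299600578 ((474.6214904785156, -49.42927932739258), (58.46923828125, 45.30815124511719), 66.22652435302734) lid c [491.5559972  -11.05834667] lid extent
dir lid 66.18636478605998
along body [-28.69943154  28.59305699] lid [32.93791227 51.40693264]
rack origin [ 0.55582091 -0.35912995  0.01852954]
cheek+ front top [ 0.5051 -0.1805  0.0725]
lane+ front [ 0.4779 -0.2095  0.0509]
lane+ end [ 0.5817 -0.2862  0.0233]
lane- end [ 0.4938 -0.4053  0.0233]
stored [ 0.5377 -0.3458  0.0233]
[[ 0.787  0.594  0.168]
 [-0.581  0.804 -0.124]
 [-0.209  0.     0.978]]
```

```bash
python3 - <<'E'
from h import *
plan([0.4802,-0.0366,0.12],-23.8)
E
```

```text
t=40.60 tcp [ 0.4668 -0.1485  0.2783] zyaw 100.0 j7 2.04 | shift [158.3 -32.6 107.9] turn about x: 123.8 (or half turn -56.2) F [-0.4 -0.6 -0.1] w 1.001
```

move_arm(commands=[30,-16,54,0,1,30,-16,54,0,1,15,0,0,10.5,1,15,0,0,10.5,1,15,0,0,10.5,1,15,0,0,10.5,1,10,0,0,10.5,1,10,0,0,10.5,1])

```text
clock: 41.6
tool_pos: [0.4795, -0.0389, 0.1392]
eef_rot: [-0.222, 0.671, 0.222, 0.671]
wrist_force: [-0.3, 0.4, -0.5]
width: 0.997
```

move_arm(commands=[0,0,0,10.5,1,0,0,0,10.5,1,0,0,0,10.5,1,0,0,0,10.5,1,0,0,0,10.5,1,0,0,0,8.3,1,0,0,0,0,1,0,0,0,0,1])

```text
clock: 42.6
tool_pos: [0.4794, -0.0388, 0.1395]
eef_rot: [0.145, 0.692, -0.145, 0.692]
wrist_force: [0.0, 1.0, -0.3]
width: 1.0
```

```bash
python3 - <<'E'
from h import *
plan([0.4802,-0.0366,0.12],-23.8)
snap('wrist','w23')
E
```

```text
t=42.60 tcp [ 0.4794 -0.0388  0.1395] zyaw -23.6 j7 0.02 | shift [19.5  2.3 -0.2] turn about x: 0.2 (or half turn 0.2) F [ 0.   1.  -0.3] w 1.000
```

View pics/w23.png

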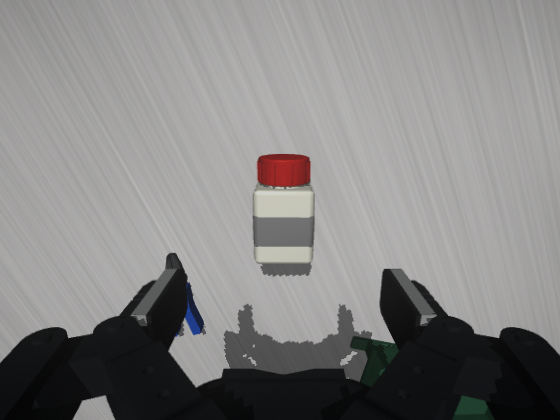

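```bash
python3 jm.py w23 "(235,140,330,290)" 2>/dev/null
```

```text
z 0.04707630453547201 ((475.5321044921875, -48.33601379394531), (58.42185592651367, 45.939300537109375), 66.37965393066406) lid c [492.34345769  -9.93878467] lid extent
dir lid 66.35488646170495
along body [-29.2055824   29.20322564] lid [32.18359783 51.16128542]
```

move_arm(commands=[30,3.7,0.2,0,1,50,0,0,0,1,30,0,0,0,1,15,0,0,0,1,9,0,0,0,1,0,0,0,0,1,0,0,0,0,0.5,0,0,0,0,0.3])

```text
clock: 43.65
tool_pos: [0.4815, -0.0355, 0.0062]
eef_rot: [0.146, 0.691, -0.146, 0.692]
wrist_force: [0.1, -0.0, -0.1]
width: 0.606
```

move_arm(commands=[0,0,0,0,0.2,0,0,0,0,0.2,0,0,0,0,0.2,0,0,0,0,0.2,0,0,0,0,0.2,0,0,0,0,0.2,0,0,0,0,0.2,0,0,0,0,0.2])

```text
clock: 44.65
tool_pos: [0.4815, -0.0354, 0.0063]
eef_rot: [0.146, 0.691, -0.146, 0.692]
wrist_force: [-0.4, 0.9, 5.8]
width: 0.534
```

```bash
python3 - <<'E'
from h import *
plan([0.4811,-0.0355,0.12],-23.6)
snap('scene','s24')
i=load('s24')['im']; cv2.imwrite('pics/s24z.png',cv2.resize(i[150:270,210:350,::-1],None,fx=5,fy=5,interpolation=cv2.INTER_CUBIC))
E
```

```text
t=44.65 tcp [ 0.4815 -0.0354  0.0063] zyaw -23.8 j7 0.19 | shift [-1.137e+02 -1.000e-01 -2.000e-01] turn about x: -0.2 (or half turn -0.2) F [-0.4  0.9  5.8] w 0.534
```

View pics/s24z.png

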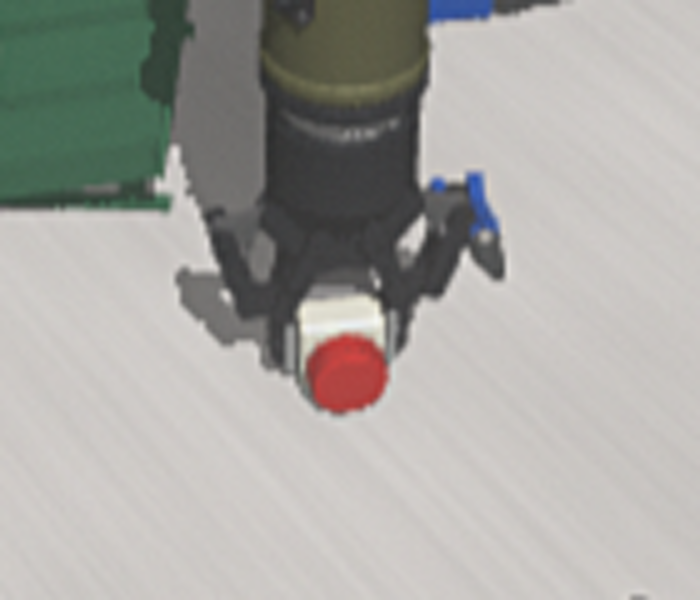

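move_arm(commands=[-15,0,0,0,0.2,-35,0,0,0,0.2,-45,0,0,0,0.2,-25,0,0,0,0.2,0,0,0,10.3,0.2,0,0,0,10.3,0.2,0,0,0,10.3,0.2,0,0,0,10.3,0.2])

```text
clock: 45.7
tool_pos: [0.4806, -0.0352, 0.1256]
eef_rot: [0.382, 0.595, -0.382, 0.595]
wrist_force: [0.4, 0.3, -3.2]
width: 0.533
```

move_arm(commands=[0,0,0,10.3,0.2,0,0,0,10.3,0.2,0,0,0,10.3,0.2,0,0,0,10.3,0.2,0,0,0,10.3,0.2,0,0,0,10,0.2,0,0,0,0,0.2,0,0,0,0,0.2])

```text
clock: 46.7
tool_pos: [0.4808, -0.0354, 0.1254]
eef_rot: [-0.631, -0.319, 0.631, -0.319]
wrist_force: [-0.2, 0.4, -2.6]
width: 0.529
```

```bash
python3 - <<'E'
from h import *
plan([0.4754,-0.1585,0.11],-126.5)
snap('scene','s25'); snap('wrist','w25')
i=load('s25')['im']; cv2.imwrite('pics/s25z.png',cv2.resize(i[100:260,180:360,::-1],None,fx=4,fy=3.7,interpolation=cv2.INTER_CUBIC))
E
```

```text
t=46.70 tcp [ 0.4808 -0.0354  0.1254] zyaw -126.3 j7 -1.32 | shift [ 15.4  68.5 102.4] turn about x: 0.2 (or half turn 0.2) F [-0.2  0.4 -2.6] w 0.529
```

View pics/s25z.png

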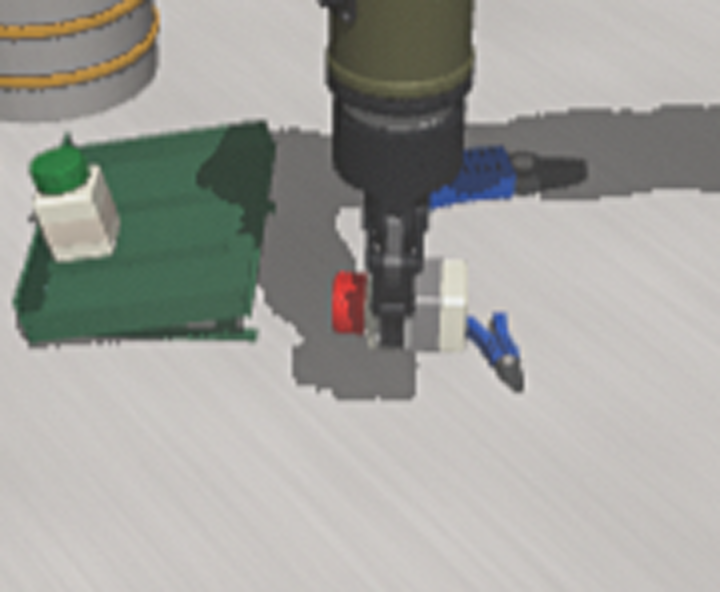

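View pics/w25.png

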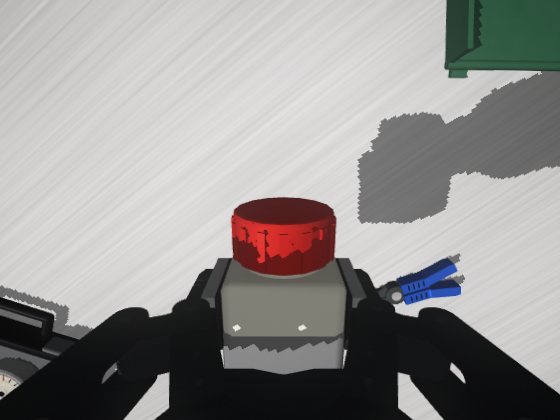

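move_arm(commands=[0,17,26,0,0.2,0,17,26,0,0.2,0,17,26,0,0.2,0,17,24,0,0.2,10,0,0,0,0.2,15,0,0,0,0.2,10,0,0,0,0.2,0,0,0,0,0.2])

```text
clock: 47.8
tool_pos: [0.4744, -0.1569, 0.0894]
eef_rot: [-0.631, -0.319, 0.632, -0.318]
wrist_force: [-1.0, 0.1, -2.7]
width: 0.533
```

```bash
python3 - <<'E'
from h import *
plan([0.4754,-0.1585,0.09],-126.5)
snap('scene','s26'); snap('wrist','w26')
i=load('s26')['im']; cv2.imwrite('pics/s26z.png',cv2.resize(i[100:220,200:320,::-1],None,fx=5,fy=5,interpolation=cv2.INTER_CUBIC))
E
```

```text
t=47.80 tcp [ 0.4744 -0.1569  0.0894] zyaw -126.5 j7 -1.07 | shift [-0.6  1.7  0.7] turn about x: 0.0 (or half turn 0.0) F [-1.   0.1 -2.7] w 0.533
```

View pics/s26z.png

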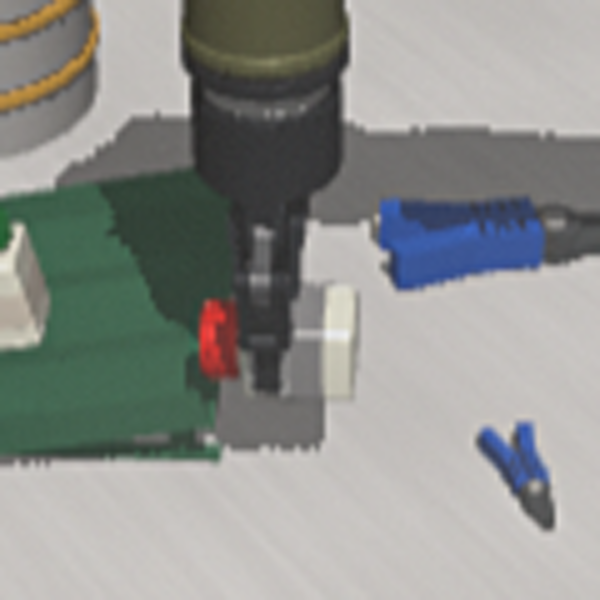

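View pics/w26.png

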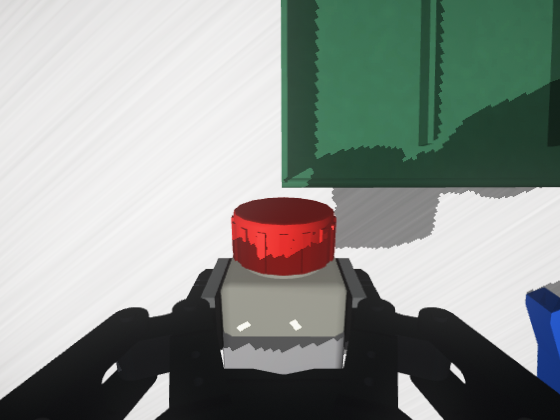

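move_arm(commands=[0,6.5,0.7,0,0.2,8,0,0,0,0.2,5,0,0,0,0.2,3,0,0,0,0.2,3,0,0,0,0.2,3,0,0,0,0.2,2,0,0,0,0.2,0,0,0,0,0.2])

```text
clock: 48.9
tool_pos: [0.4784, -0.1616, 0.0678]
eef_rot: [0.632, 0.319, -0.631, 0.317]
wrist_force: [-9.1, 7.6, 20.3]
width: 0.533
```

```bash
cat > sz.py <<'E'
from h import *
import sys
plan([0.4754,-0.1585,0.09],-126.5)
fn=sys.argv[1]; b=eval(sys.argv[2]) if len(sys.argv)>2 else (200,100,320,220)
snap('scene',fn); i=load(fn)['im']; cv2.imwrite('pics/%sz.png'%fn,cv2.resize(i[b[1]:b[3],b[0]:b[2],::-1],None,fx=5,fy=5,interpolation=cv2.INTER_CUBIC))
E
python3 sz.py s27
```

```text
t=48.90 tcp [ 0.4784 -0.1616  0.0678] zyaw -126.6 j7 -1.03 | shift [-22.2  -4.3  -0.8] turn about x: -0.1 (or half turn -0.1) F [-9.1  7.6 20.3] w 0.533
```

View pics/s27z.png

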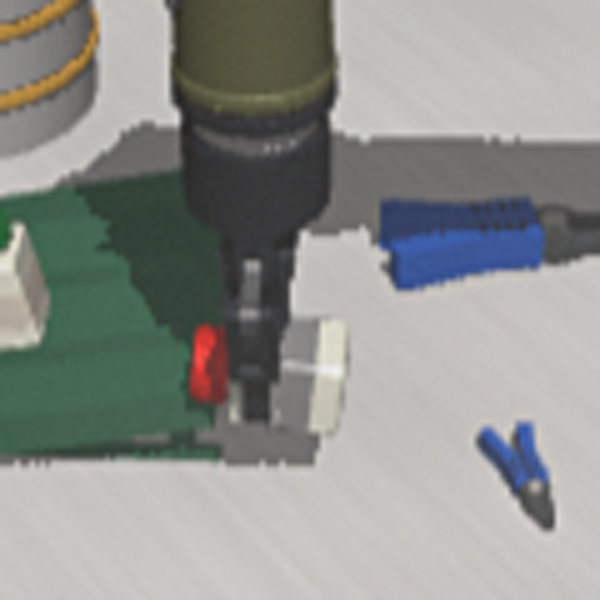

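move_arm(commands=[3,0,0,0,0.2,3,0,0,0,0.2,3,0,0,0,0.2,3,0,0,0,0.2,2,0,0,0,0.2,0,0,0,0,0.2,0,0,0,0,0.2,0,0,0,0,0.2])

```text
clock: 49.95
tool_pos: [0.4768, -0.1604, 0.0528]
eef_rot: [-0.631, -0.32, 0.632, -0.316]
wrist_force: [-11.2, 8.2, 16.2]
width: 0.534
```

```bash
python3 sz.py s28
```

```text
t=49.95 tcp [ 0.4768 -0.1604  0.0528] zyaw -126.6 j7 -1.01 | shift [-37.1  -2.5  -0.8] turn about x: -0.1 (or half turn -0.1) F [-11.2   8.2  16.2] w 0.534
```

View pics/s28z.png

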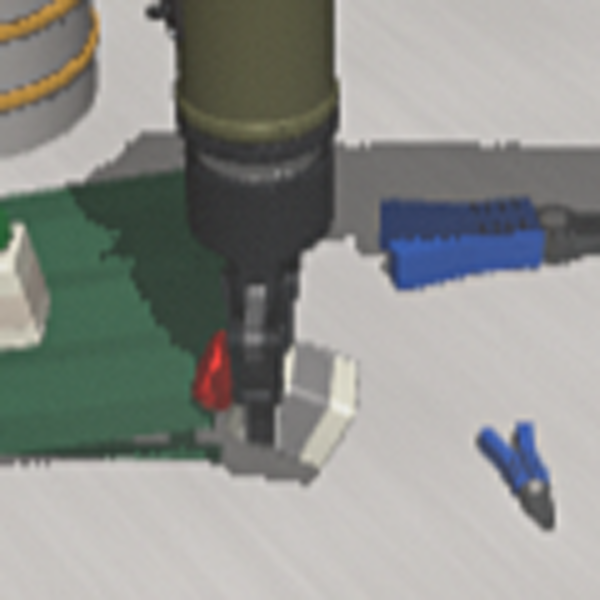

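move_arm(commands=[3,0,0,0,0.2,3,0,0,0,0.2,3,0,0,0,0.2,3,0,0,0,0.2,2,0,0,0,0.2,0,0,0,0,0.2,0,0,0,0,0.2,0,0,0,0,0.2])

```text
clock: 51.0
tool_pos: [0.4782, -0.1615, 0.0391]
eef_rot: [-0.632, -0.319, 0.632, -0.317]
wrist_force: [-6.4, 6.1, 11.8]
width: 0.531
```

```bash
python3 sz.py s29
```

```text
t=51.00 tcp [ 0.4782 -0.1615  0.0391] zyaw -126.6 j7 -0.99 | shift [-50.9  -4.1  -0.8] turn about x: -0.1 (or half turn -0.1) F [-6.4  6.1 11.8] w 0.531
```

View pics/s29z.png

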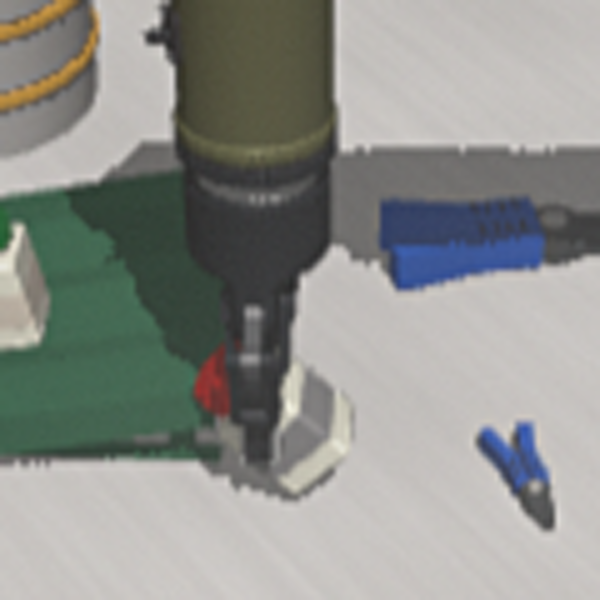

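move_arm(commands=[1.5,1.5,0,0,0.2,1.5,1.5,0,0,0.2,1.5,1.5,0,0,0.2,1,1.5,0,0,0.2,0,1,0,0,0.2,0,0,0,0,0.2,0,0,0,0,0.2,0,0,0,0,0.2])

```text
clock: 52.05
tool_pos: [0.4809, -0.1634, 0.0326]
eef_rot: [-0.631, -0.321, 0.633, -0.315]
wrist_force: [-14.1, 9.3, 11.0]
width: 0.529
```

```bash
python3 sz.py s30; python3 - <<'E'
from h import *
snap('wrist','w30')
E
```

```text
t=52.05 tcp [ 0.4809 -0.1634  0.0326] zyaw -126.6 j7 -0.98 | shift [-57.4  -7.9  -0.8] turn about x: -0.1 (or half turn -0.1) F [-14.1   9.3  11. ] w 0.529
```

View pics/s30z.png

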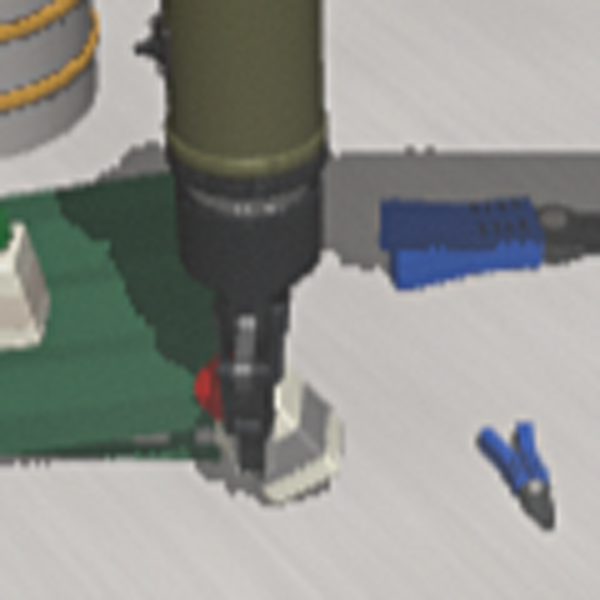

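View pics/w30.png

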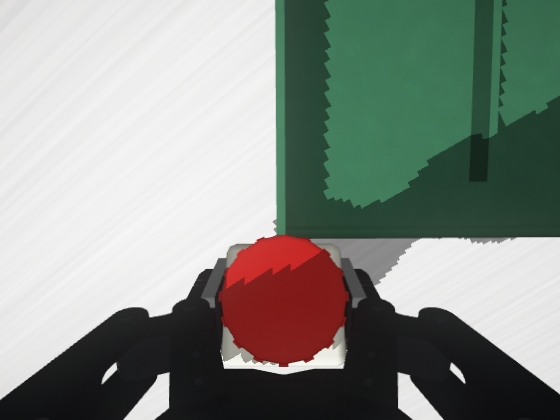

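move_arm(commands=[0,1.5,0,0,0.2,0,1.5,0,0,0.2,0,1.5,0,0,0.2,0,1,0,0,0.2,0,0,0,0,0.2,0,0,0,0,0.2,0,0,0,0,0.2,0,0,0,0,0.2])

```text
clock: 53.15
tool_pos: [0.482, -0.1642, 0.0313]
eef_rot: [-0.629, -0.324, 0.634, -0.312]
wrist_force: [-21.3, 13.9, 9.5]
width: 0.535
```

```bash
cat > lid.py <<'E'
from h import *
import sys
fn=sys.argv[1]; plan([0.4754,-0.1585,0.09],-126.5)
snap('wrist',fn); p=load(fn);X=cloud(p,p['d'])
hsv=cv2.cvtColor(p['im'],cv2.COLOR_RGB2HSV); red=((hsv[...,0]<8)|(hsv[...,0]>172))&(hsv[...,1]>130)
red=cv2.erode(red.astype(np.uint8),np.ones((9,9)))>0
q=X[red]; q=q[~np.isnan(q).any(1)]
for _ in range(4):
    c=np.median(q,0); u,s,vt=np.linalg.svd(q-q.mean(0),full_matrices=False); n=vt[2]*np.sign(vt[2][2]); q=q[abs((q-q.mean(0))@n)<.003]
print('lid c',q.mean(0).round(4),'n',n.round(3),'tilt from vertical',np.degrees(np.arccos(n[2])),'toward yaw',np.degrees(np.arctan2(n[1],n[0])),len(q))
E
python3 sz.py s31;python3 lid.py w31
```

```text
t=53.15 tcp [ 0.482  -0.1642  0.0313] zyaw -126.6 j7 -0.99 | shift [-58.6  -9.7  -0.8] turn about x: -0.1 (or half turn -0.1) F [-21.3  13.9   9.5] w 0.535
t=53.20 tcp [ 0.482  -0.1642  0.0313] zyaw -126.6 j7 -0.99 | shift [-58.6  -9.7  -0.8] turn about x: -0.1 (or half turn -0.1) F [-21.7  14.2   8.9] w 0.529
lid c [ 0.4956 -0.1748  0.0853] n [ 0.451 -0.337  0.826] tilt from vertical 34.27776867486386 toward yaw -36.77027057232723 10881
```

move_arm(commands=[0,-8,0,0,0.2,1,-3,0,0,0.2,1,-3,0,0,0.2,1,-3,0,0,0.2,1,-3,0,0,0.2,1,-3,0,0,0.2,1,-3,0,0,0.2,0,0,0,0,0.2])

```text
clock: 54.25
tool_pos: [0.4708, -0.1561, 0.0282]
eef_rot: [0.633, 0.316, -0.631, 0.32]
wrist_force: [3.3, -3.0, 5.1]
width: 0.528
```

```bash
python3 sz.py s32;python3 lid.py w32
```

```text
t=54.25 tcp [ 0.4708 -0.1561  0.0282] zyaw -126.6 j7 -0.96 | shift [-61.8   5.4  -0.8] turn about x: -0.1 (or half turn -0.1) F [ 3.3 -3.   5.1] w 0.528
t=54.30 tcp [ 0.4708 -0.156   0.0282] zyaw -126.6 j7 -0.96 | shift [-61.8   5.5  -0.8] turn about x: -0.1 (or half turn -0.1) F [ 3.5 -2.6  5.2] w 0.532
lid c [ 0.4837 -0.166   0.0826] n [ 0.44  -0.328  0.836] tilt from vertical 33.29405410764247 toward yaw -36.6429415525688 10889
```

View pics/s32z.png

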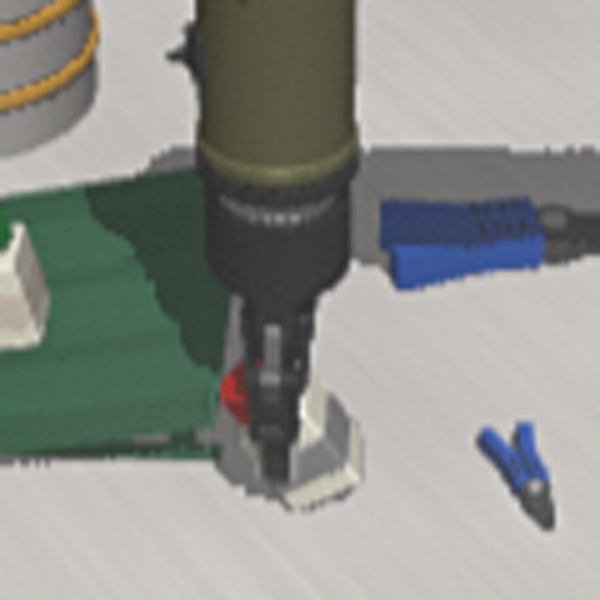

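move_arm(commands=[1.5,-4,0,0,0.2,1.5,-4,0,0,0.2,1,-4,0,0,0.2,1,-4,0,0,0.2,1,-4,0,0,0.2,1,-4,0,0,0.2,0,-4,0,0,0.2,0,0,0,0,0.2])

```text
clock: 55.35
tool_pos: [0.4517, -0.1421, 0.0232]
eef_rot: [0.634, 0.313, -0.629, 0.322]
wrist_force: [6.6, -4.5, 21.7]
width: 0.534
```

```bash
python3 sz.py s33;python3 lid.py w33
```

```text
t=55.35 tcp [ 0.4517 -0.1421  0.0232] zyaw -126.6 j7 -0.92 | shift [-66.4  29.7  -1.1] turn about x: -0.1 (or half turn -0.1) F [ 6.6 -4.5 21.7] w 0.534
t=55.40 tcp [ 0.4517 -0.1422  0.0232] zyaw -126.6 j7 -0.92 | shift [-66.4  29.7  -1.1] turn about x: -0.1 (or half turn -0.1) F [ 6.8 -4.3 22.7] w 0.529
lid c [ 0.462  -0.1504  0.0845] n [ 0.184 -0.138  0.973] tilt from vertical 13.329637830441463 toward yaw -36.896993124000616 9424
```

View pics/s33z.png

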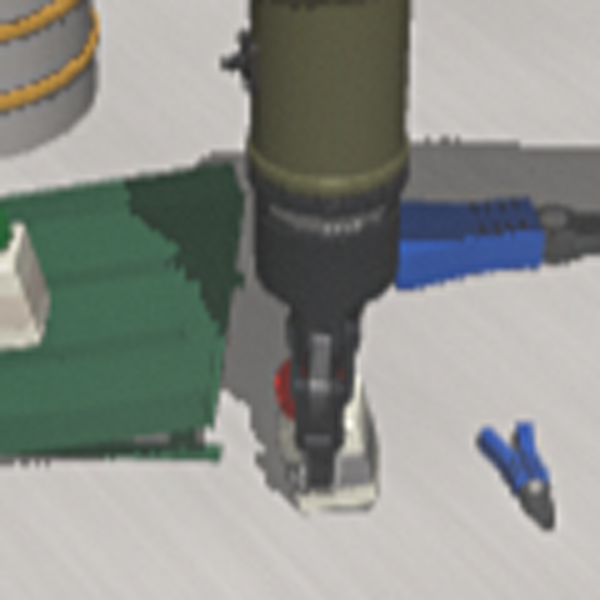

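```bash
python3 - <<'E'
from h import *
r=np.load('pics/rack.npz');R=r['R'];o=r['o']-[0,0,.0014]
off=np.array([.0048,-.0031,.0200])
for x in (-.130,-.045,-.023):
    t=o+R@np.array([x,.074,.004])+off; print(x,t.round(4)); plan(t,-126.5)
E
```

```text
-0.13 [ 0.503  -0.2277  0.0682]
t=55.45 tcp [ 0.4516 -0.1422  0.0232] zyaw -126.6 j7 -0.92 | shift [-43.8  92.8  37.9] turn about x: -0.1 (or half turn -0.1) F [ 6.8 -4.6 22.3] w 0.529
-0.045 [ 0.5699 -0.2771  0.0505]
t=55.45 tcp [ 0.4516 -0.1422  0.0232] zyaw -126.6 j7 -0.92 | shift [-24.9 175.7  37.7] turn about x: -0.1 (or half turn -0.1) F [ 6.8 -4.6 22.3] w 0.529
-0.023 [ 0.5872 -0.2898  0.0459]
t=55.45 tcp [ 0.4516 -0.1422  0.0232] zyaw -126.6 j7 -0.92 | shift [-20.  197.2  37.6] turn about x: -0.1 (or half turn -0.1) F [ 6.8 -4.6 22.3] w 0.529
```

move_arm(commands=[-20,0,0,0,0.2,-35,0,0,0,0.2,-35,0,10,0,0.2,0,0,27.5,0,0.2,0,40,0,0,0.2,0,50,0,0,0.2,0,50,0,0,0.2,0,0,0,0,0.2])

```text
clock: 56.45
tool_pos: [0.5383, -0.2533, 0.1094]
eef_rot: [-0.631, -0.318, 0.632, -0.319]
wrist_force: [-1.2, 0.5, -3.8]
width: 0.531
```

```bash
python3 lid.py w34; python3 - <<'E'
from h import *
r=np.load('pics/rack.npz');R=r['R'];o=r['o']-[0,0,.0014]
off=np.array([.0048,-.0031,.0200])
plan(o+R@np.array([-.06,.074,.004])+off,-126.5)
E
```

```text
t=56.45 tcp [ 0.5383 -0.2533  0.1094] zyaw -126.5 j7 -1.07 | shift [  19.2 -107.   -38.8] turn about x: -0.0 (or half turn -0.0) F [-1.2  0.5 -3.8] w 0.531
lid c [ 0.5493 -0.2617  0.1703] n [ 0.199 -0.145  0.969] tilt from vertical 14.245240450155652 toward yaw -36.091890653121396 9479
t=56.50 tcp [ 0.5365 -0.252   0.1092] zyaw -126.6 j7 -1.07 | shift [55.5 27.2  0.2] turn about x: -0.1 (or half turn -0.1) F [ 0.1 -0.  -2.5] w 0.531
```

View pics/w34.png

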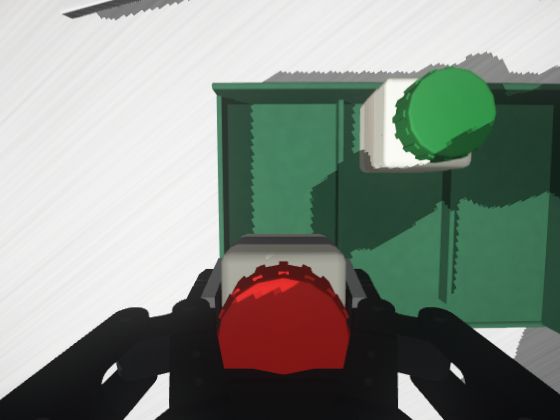

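move_arm(commands=[0,27,0,0,0.2,20,0,0,0,0.2,20,0,0,0,0.2,9,0,0,0,0.2,0,0,0,0,0.2,0,0,0,0,0.2,0,0,0,0,0.2,0,0,0,0,0.2])

```text
clock: 57.5
tool_pos: [0.5584, -0.2674, 0.0615]
eef_rot: [0.632, 0.318, -0.631, 0.318]
wrist_force: [0.1, 0.8, -2.8]
width: 0.533
```

```bash
python3 sz.py s35 "(170,90,290,210)"; python3 lid.py w35; python3 - <<'E'
from h import *
r=np.load('pics/rack.npz');R=r['R'];o=r['o']-[0,0,.0014]
off=np.array([.0048,-.0031,.0200])
plan(o+R@np.array([-.06,.074,.004])+off,-126.5)
E
```

```text
t=57.50 tcp [ 0.5584 -0.2674  0.0615] zyaw -126.5 j7 -1.04 | shift [ -28.6 -131.5  -38.1] turn about x: -0.0 (or half turn -0.0) F [ 0.1  0.8 -2.8] w 0.533
t=57.55 tcp [ 0.5584 -0.2674  0.0614] zyaw -126.5 j7 -1.04 | shift [ -28.7 -131.5  -38.1] turn about x: -0.0 (or half turn -0.0) F [ 0.3 -0.6 -1.5] w 0.534
lid c [ 0.5693 -0.276   0.1223] n [ 0.2   -0.148  0.969] tilt from vertical 14.399161170689073 toward yaw -36.529421863319754 9513
t=57.60 tcp [ 0.5583 -0.2673  0.0613] zyaw -126.5 j7 -1.04 | shift [7.7 0.4 1. ] turn about x: -0.0 (or half turn -0.0) F [ 0.4  0.2 -3.4] w 0.533
```

View pics/s35z.png

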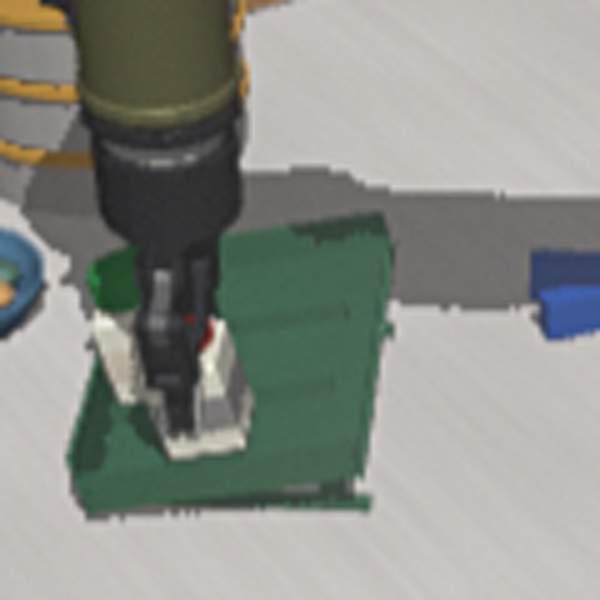

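View pics/w35.png

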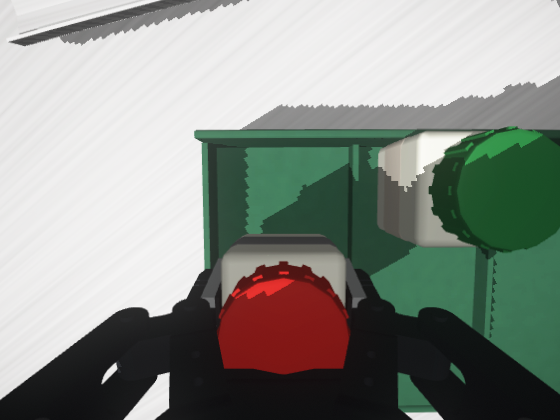

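move_arm(commands=[5,0,1,0,0.2,3,0,0,0,0.2,2,0,0,0,0.2,1,0,0,0,0.2,0,0,0,0,0.2,0,0,0,0,0.2,0,0,0,0,0.2,0,0,0,0,0.2])

```text
clock: 58.6
tool_pos: [0.5577, -0.2682, 0.0502]
eef_rot: [0.632, 0.318, -0.632, 0.318]
wrist_force: [-0.6, 0.5, 1.9]
width: 0.531
```

```bash
python3 lid.py w36
```

```text
t=58.60 tcp [ 0.5577 -0.2682  0.0502] zyaw -126.5 j7 -1.03 | shift [ -39.9 -131.4  -39.1] turn about x: -0.0 (or half turn -0.0) F [-0.6  0.5  1.9] w 0.531
lid c [ 0.5687 -0.2768  0.1111] n [ 0.2   -0.149  0.968] tilt from vertical 14.419567679764176 toward yaw -36.747438789077826 9493
```

move_arm(commands=[1,0,0,0,0.2,0,0,0,0,0.58,0,0,0,0,0.62,0,0,0,0,0.64,0,0,0,0,0.64,0,0,0,0,0.64,0,0,0,0,0.64,0,0,0,0,0.64])

```text
clock: 59.65
tool_pos: [0.5576, -0.2681, 0.049]
eef_rot: [-0.632, -0.318, 0.632, -0.318]
wrist_force: [-1.0, 1.0, -0.3]
width: 0.637
```

```bash
python3 lid.py w37
```

```text
t=59.65 tcp [ 0.5576 -0.2681  0.049 ] zyaw -126.5 j7 -1.03 | shift [ -41.  -131.3  -39.1] turn about x: -0.0 (or half turn -0.0) F [-1.   1.  -0.3] w 0.637
lid c [ 0.5682 -0.2763  0.1109] n [ 0.188 -0.138  0.972] tilt from vertical 13.487712178134265 toward yaw -36.41214635257665 8804
```

View pics/w37.png

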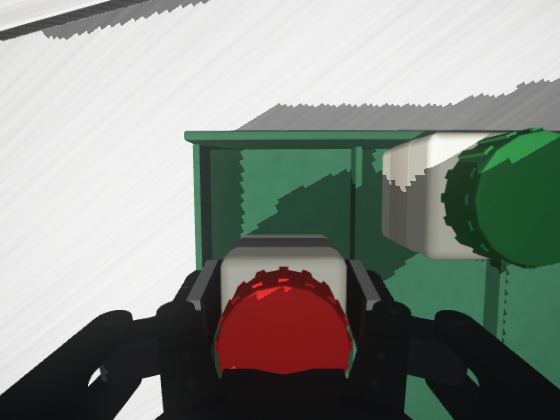

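move_arm(commands=[-15,0,0,0,0.64,-30,0,0,0,0.64,-40,0,0,0,0.64,-10,-30,0,0,0.4,0,-40,0,0,0,0,0,0,0,0,0,0,0,0,0,0,0,0,0,0])

```text
clock: 60.7
tool_pos: [0.5022, -0.2271, 0.1443]
eef_rot: [0.632, 0.318, -0.631, 0.319]
wrist_force: [0.7, 0.0, -0.1]
width: 0.0
```

```bash
python3 lid.py w38;  python3 - <<'E'
from h import *
r=np.load('pics/rack.npz');R=r['R'];o=r['o']-[0,0,.0014]
plan(o+R@np.array([-.115,.074,.030]),-126.5)
E
```

```text
t=60.70 tcp [ 0.5022 -0.2271  0.1443] zyaw -126.5 j7 -1.09 | shift [ 54.2 -62.4 -39.2] turn about x: -0.0 (or half turn -0.0) F [ 0.7  0.  -0.1] w 0.000
lid c [ 0.562  -0.2717  0.1125] n [ 0.17  -0.125  0.978] tilt from vertical 12.169708565163857 toward yaw -36.31668291939521 3725
t=60.75 tcp [ 0.502  -0.2271  0.1442] zyaw -126.5 j7 -1.09 | shift [73.7 15.5  0.2] turn about x: -0.0 (or half turn -0.0) F [ 0.2  0.3 -0.4] w 0.003
```

View pics/w38.png

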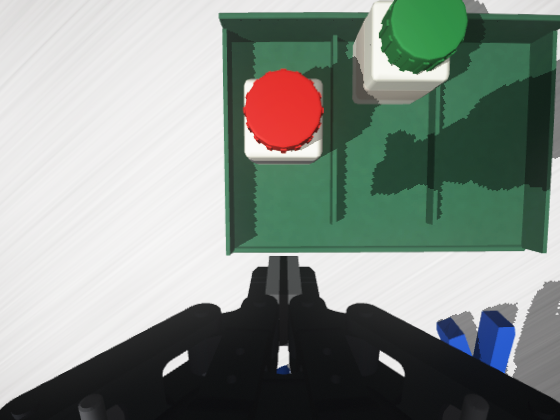

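move_arm(commands=[20,15,0,0,0,30,0,0,0,0,18,0,0,0,0,4,0,0,0,0,0,0,0,0,0,0,0,0,0,0,0,0,0,0,0,0,0,0,0,0])

```text
clock: 61.75
tool_pos: [0.5137, -0.2353, 0.0724]
eef_rot: [0.632, 0.318, -0.631, 0.318]
wrist_force: [-0.0, 0.5, -0.5]
width: -0.001
```

```bash
python3 lid.py w39;  python3 - <<'E'
from h import *
r=np.load('pics/rack.npz');R=r['R'];o=r['o']-[0,0,.0014]
x,_,_=pose(); print((R.T@(x-o)*1000).round(1))
E
```

```text
t=61.75 tcp [ 0.5137 -0.2353  0.0724] zyaw -126.5 j7 -1.01 | shift [-17.6 -76.5 -39. ] turn about x: -0.0 (or half turn -0.0) F [-0.   0.5 -0.5] w -0.001
lid c [ 0.5628 -0.2723  0.1124] n [ 0.169 -0.124  0.978] tilt from vertical 12.11399552156366 toward yaw -36.243959002614524 10469
[-116.7   74.5   31.5]
```

View pics/w39.png

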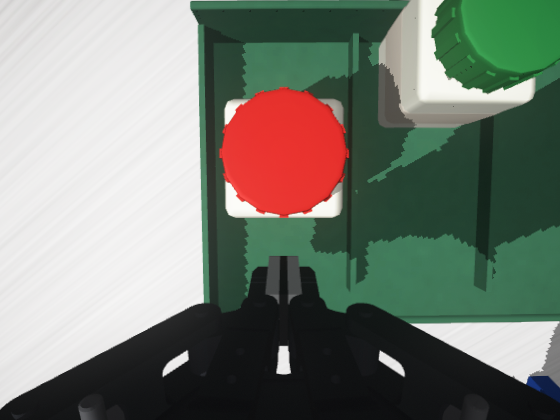

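move_arm(commands=[1.3,6,0,0,0,1.3,6,0,0,0,1.3,6,0,0,0,1.3,6,0,0,0,1.2,6,0,0,0,1.2,6,0,0,0,1.2,6,0,0,0,0,0,0,0,0])

```text
clock: 62.8
tool_pos: [0.5476, -0.2608, 0.0631]
eef_rot: [-0.632, -0.318, 0.632, -0.318]
wrist_force: [0.3, -0.1, 0.0]
width: 0.005
```

```bash
cat > jr.py <<'E'
from h import *
r=np.load('pics/rack.npz');R=r['R'];o=r['o']
import sys
fn=sys.argv[1]; hr=eval(sys.argv[2]) if len(sys.argv)>2 else None
snap('wrist',fn); p=load(fn);X=cloud(p,p['d'])
hsv=cv2.cvtColor(p['im'],cv2.COLOR_RGB2HSV); red=((hsv[...,0]<8)|(hsv[...,0]>172))&(hsv[...,1]>130)
q=(X[red]-o)@R*1000; q=q[~np.isnan(q).any(1)]; q=q[(q[:,2]>77)&(q[:,2]<87)]
c,rad=cv2.minEnclosingCircle(q[:,:2].astype(np.float32)); print('red lid deck coords',np.round(c,1),rad.__round__(1),'h',np.median(q[:,2]).round(1),'pct',np.percentile(q[:,0],[.5,99.5]).round(1),np.percentile(q[:,1],[.5,99.5]).round(1))
g=((hsv[...,0]>50)&(hsv[...,0]<85)&(hsv[...,1]>130)); q=(X[g]-o)@R*1000; q=q[~np.isnan(q).any(1)]; q=q[(q[:,2]>77)&(q[:,2]<87)]
if len(q)>50: print('green lid',np.percentile(q[:,0],[.5,99.5]).round(1),np.percentile(q[:,1],[.5,99.5]).round(1))
x,_,s=pose(); print('tcp deck',(R.T@(x-o)*1000).round(1),'F deck',(R.T@s['wrist_force']).round(1),s['clock'])
E
python3 jr.py w40
```

```text
red lid deck coords [-39.8  73.9] 21.0 h 82.1 pct [-58.4 -20.6] [54.8 92.8]
green lid [-39.6  -1.8] [-13.4  20.4]
tcp deck [-73.2  74.2  30. ] F deck [-0.1 -0.2 -0.5] 62.85
```

move_arm(commands=[0.8,4,0,0,0,0.8,4,0,0,0,0.8,4,0,0,0,0.4,2,0,0,0,0.4,2,0,0,0,0.2,1,0,0,0,0,0,0,0,0,0,0,0,0,0])

```text
clock: 63.85
tool_pos: [0.5608, -0.2705, 0.0598]
eef_rot: [-0.632, -0.318, 0.632, -0.318]
wrist_force: [-0.3, 0.3, 1.2]
width: -0.0
```

```bash
python3 jr.py w41
```

```text
red lid deck coords [-23.6  74. ] 21.0 h 82.1 pct [-42.2  -4.4] [54.9 92.9]
green lid [-39.4  -1.2] [-14.4  20.1]
tcp deck [-56.2  74.3  30.2] F deck [-0.5  0.2  0.5] 63.9
```

move_arm(commands=[0.2,1,0,0,0,0.2,1,0,0,0,0.2,1,0,0,0,0.2,1,0,0,0,0.1,0.5,0,0,0,0,0,0,0,0,0,0,0,0,0,0,0,0,0,0])

```text
clock: 64.9
tool_pos: [0.5632, -0.2724, 0.0591]
eef_rot: [-0.631, -0.319, 0.632, -0.317]
wrist_force: [-6.3, 4.2, 5.9]
width: -0.001
```

```bash
python3 jr.py w42
```

```text
red lid deck coords [-20.7  73.8] 21.0 h 82.1 pct [-39.3  -1.5] [54.8 92.8]
green lid [-39.3  -1.3] [-14.5  20.2]
tcp deck [-53.   74.1  30.1] F deck [-8.1  0.2  4.9] 64.95
```

move_arm(commands=[0,-5,0,0,0,-3,-20,0,0,0,-30,-20,0,0,0,-50,0,0,0,0,-50,0,0,0,0,-50,0,0,0,0.5,0,0,0,0,1,0,0,0,0,1])

```text
clock: 65.95
tool_pos: [0.5285, -0.246, 0.2414]
eef_rot: [0.632, 0.318, -0.631, 0.318]
wrist_force: [0.0, -0.7, 0.3]
width: 0.64
```

```bash
python3 jr.py w43; python3 - <<'E' 2>/dev/null
from h import *
snap('scene','s43'); snap('top','t43')
i=load('t43')['im']; cv2.imwrite('pics/t43z.png',cv2.resize(i[110:310,130:420,::-1],None,fx=2.7,fy=2.7,interpolation=cv2.INTER_CUBIC))
E
```

```text
red lid deck coords [-21.   74.1] 20.6 h 82.0 pct [-40.2  -2.5] [55.2 92.7]
green lid [-40.   -2.9] [-18.3  20.3]
tcp deck [-134.1   74.8  198.6] F deck [ 0.1  0.3 -0.4] 66.0
```

View pics/w43.png

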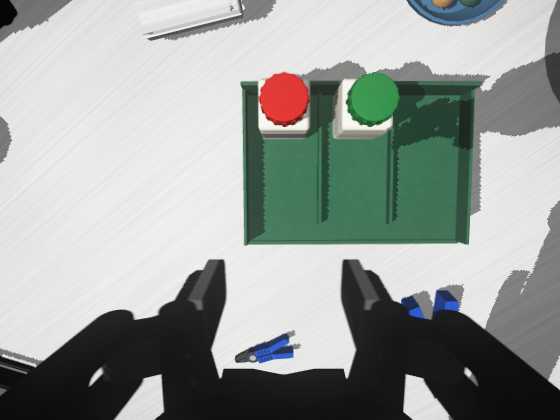

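View pics/s43.png

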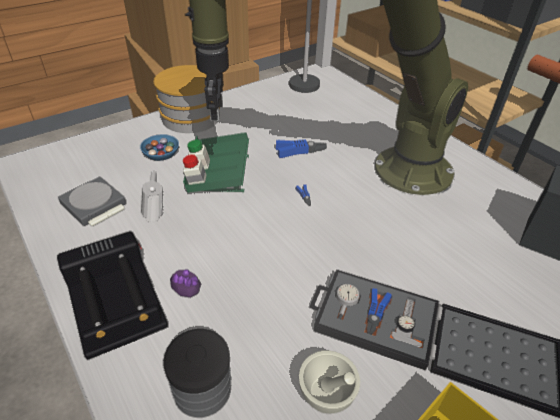

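View pics/t43z.png

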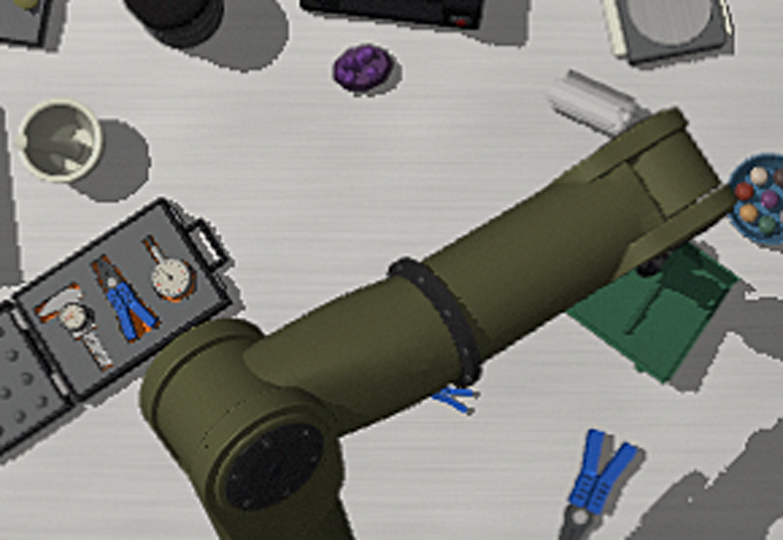

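All four items check out, no yellow jar is in view, and the robot is touching nothing. Handing in.

```bash
python3 -c "
from rig import *
print(close_job())"
```

```text
the job is handed in; nothing more can be done
None
```

The station is put away and the job handed in at about 66 s. The gauge, caliper and middle-sized pliers (112.6 mm measured) are pressed home in their pockets. The fallen red-lid jar stands in the +y outer lane of the rack. No yellow-lid jar was seen in the top, scene or wrist pictures, so I left the other outer lane empty.

**Tools:** the gripper tip, pressing on each tool, stopped at the height a fully seated tool should have. It read 39 mm for the gauge and caliper and 35 mm for the pliers. Later depth pictures agreed within about 0.5 mm, after allowing for a camera bias of about 1.4 mm. One depth sample near the pliers' jaws read about 5 mm higher than the jaw should be. I took it for the raised joint and did not check further.

**Jar:** I stood it up by tilting it in the grip against the rack's cheek and then the shelf, and set it straight into the lane without first standing it free on the shelf. I pushed it to the back stop until about 8 N of resistance. Its lid then lined up with the stored jar's lid within about 0.5 mm, and its 12° lean matches the deck.

I saw no grip slip, and nothing was found knocked aside. The small and large pliers and the other objects look untouched in the last pictures.

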